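Put the meter and solder reel away in the roll-top store

TASK

Roll the slatted door of the bench store fully open, then put the orange meter in the yellow tray, lying flat with its face up, and the red solder reel in the blue tray, standing on end. Set them down rather than dropping them, then roll the door fully shut again. Leave the other things on the bench where they are.

Things in the scene. Friction and masses are not known exactly. Their poses are not given: they have to be found in the camera images.
- door (a joint): Slatted (tambour) door, turn of the slat curtain along its circular track, rad: 0 = shut, 1.42 = fully open (end stop). Curtain and pull bar turn together about the store_axis line; as the value grows the pull goes up and over, towards the store's back. It stays where left; moving it takes about 3 to 8 N at the pull. May start up to 0.35 ajar.
- store_axis (a point): Middle of the door's turning axis, 70 mm above the bench. Frame: x from the store's front (facing the robot) to its back, y along the turning axis, z up. Curtain: radius 175 mm about it, 9 mm thick; its lower edge stands at 32 degrees + joint value (elevation about the axis: 0 = front, 90 = straight up), shut it reaches to 120 degrees; a fixed rear hood starts at 121.
- store: The roll-top store, fixed: plywood sides, grey base. Origin under its middle at bench level, axes as store_axis. 375 deep (x -178 to +197), 364 wide, 257 mm high. Inner faces of the sides at y = -170 and +170; their tops are arcs of radius 187 mm about the axis. Deck under the trays 120 mm above the bench; fixed front panel (outer face x = -176) 155 mm high.
- door_pull (a point): Middle of the blue round pull bar on the door: 14 mm thick, 140 mm long between its end posts, parallel to store y, its centre 37 mm outside the curtain's outer face. At elevation e = 41 degrees + joint value it lies at x = -217 cos e, z = 217 sin e mm in the store_axis frame. Pinch it from above or tilted, a finger on each side, or push it. The point turns with the curtain.
- meter_mid (a point): Centre of the orange hand-held electrical meter with a black face, green display and grey dial: a block 130 (x) by 62 (y) by 34 mm (z), 0.2 to 0.4 kg, lying face up (z up) on the bench at the start.
- meter: The same meter; origin at the centre of its underside.
- reel_mid (a point): Centre of the solder reel: a red-flanged spool of silvery wire standing on end, a cylinder of 60 mm diameter and 50 mm height (axis z, up), 0.18 to 0.34 kg.
- reel: The same reel; origin at the centre of its underside.
- tray_yellow: Yellow tray for the meter, fixed on the store's deck, side by side with the blue one (which is left and which right changes). 160 (x, same direction as the store's x) by 162 (y) by 22 mm high, walls and floor 4 mm. Origin at the centre of its underside, 30 mm in front of the store's axis (store x = -30). Hidden until the door is opened.
- tray_blue: Blue tray for the reel; the same size and level as the yellow one.
- bottle: Bystander: clear plastic bottle with blue cap, 68 mm diameter, 200 mm high; origin at the centre of its underside.
- board: Bystander: copper circuit board blank, 100 by 70 by 4 mm, lying on the bench; origin at the centre of its underside.
- stand: Bystander: soldering-iron stand, dark base 120 by 70 mm with a yellow sponge and a steel coil, 80 mm high; origin at the centre of its underside.
Things that resemble listed ones, but are neither listed nor needed, are in the scene too. Of the things that look like the meter, the smallest one is meant.

How it is judged:
On the way, in this order (a step that is already met when the one before it is completed fails the run):
1. the door is rolled open (value of joint door above 1.2 rad), for 0.2 s.
2. with the door open, the meter lies in the yellow tray and the reel stands in the blue tray, both let go (value of joint door above 0.9 rad and x of meter_mid in the frame of tray_yellow between -0.06 and 0.06 m and y of meter_mid in the frame of tray_yellow between -0.06 and 0.06 m and z of meter_mid in the frame of tray_yellow between 0.015 and 0.027 m and angle between each of meter_mid, reel_mid's own z axis and vertical below 0.12 rad and contact force between the fingers and meter below 0.1 N and x of reel_mid in the frame of tray_blue between -0.06 and 0.06 m and y of reel_mid in the frame of tray_blue between -0.06 and 0.06 m and z of reel_mid in the frame of tray_blue between 0.023 and 0.035 m and contact force between the fingers and reel below 0.1 N and linear speed of each of meter, reel below 0.02 m/s), for 0.2 s.
At the end, for the whole second after the job is handed in: The door is shut (joint below 0.04 rad), the meter lies flat, face up, in the yellow tray and the reel stands upright in the blue tray (each centre within 60 mm of the tray's centre in x and y, at its resting height to 6 mm, within 0.12 rad of level), both at rest and let go (value of joint door below 0.04 rad and velocity of joint door below 0.02 rad/s and x of meter_mid in the frame of tray_yellow between -0.06 and 0.06 m and y of meter_mid in the frame of tray_yellow between -0.06 and 0.06 m and z of meter_mid in the frame of tray_yellow between 0.015 and 0.027 m and angle between each of meter_mid, reel_mid's own z axis and vertical below 0.12 rad and x of reel_mid in the frame of tray_blue between -0.06 and 0.06 m and y of reel_mid in the frame of tray_blue between -0.06 and 0.06 m and z of reel_mid in the frame of tray_blue between 0.023 and 0.035 m and linear speed of each of meter, reel below 0.02 m/s); the robot touches nothing.
It fails at once if the bottle, board or iron stand was moved more than 30 mm (distance of any of bottle, board, stand from where it was at the start of the episode above 0.03 m).
It fails at once if the meter was dropped (linear speed of meter above 0.9 m/s and contact force between the fingers and meter below 0.1 N).
It fails at once if the reel was dropped (linear speed of reel above 0.9 m/s and contact force between the fingers and reel below 0.1 N).
It also fails if it takes over 72 s, if anything falls off the work surface, if the arm or the gripper's body presses on something with over 40 N, if the wrist force passes 120 N, or if a joint passes its speed limit or range.

ROBOT

A 6-joint arm with a two-finger parallel gripper is mounted at the origin on the work surface. World frame = base frame: x ahead of the robot, y to its left, z up, the work surface at z = 0. Lengths are in m, angles in rad, forces in N, time in s.
With the tool pointing down it reaches from about 0.35 to 0.95 m from the base axis. Payload 17.4 kg.
Tool frame: the origin (TCP) lies at the very end of the fingers, on their centre line; the grasp point (between the pads) lies robot.grasp_offset behind it (robot.grasp_offset is the distance from the TCP to the grasp point, in m); z points along the fingers, y is the direction in which the jaws open and shut (so a half turn about z gives the same grasp; the last joint's range is limited). The gripper opens to 93 mm and grips with 3 to 60 N. Pads are 15 mm wide; open, the fingers measure 128 mm over their backs; the gripper's body (75 mm by 188 mm) begins 65 mm behind the grasp point.
Start: joints at [-1.237, 0.116, 1.442, -0, 1.584, -0.038], TCP at [0.245, -0.629, 0.194] pointing down, gripper open.
Joint ranges: [-2.83, 2.83], [-0.83, 2.19], [0.07, 2.5], [-1.14, 4.28], [0.01, 3], [-2.97, 2.97]. Speed limits (rad/s): [1.89, 1.89, 2.22, 3.14, 3.14, 3.14].

INTERFACE

Orientations are given as a 3x3 rotation matrix whose columns are the frame's x, y, z axes.
In Python, from workcell import robot gives the robot as it stands. The module is installed in compiled form; this text tells all that it offers.
- The arm moves only by the tool send_rows, never from a script. Its argument "steps" is a list of rows, each an object with "travel": the shift along the tool's x, y, z in units of 40 mm (1.0 is 40 mm), a list of three; "rot": the turn, a rotation vector about the tool's x, y, z in units of 6 degrees (1.0 is 6 degrees), a list of three; "gripper": the closure, from -1 (fully open) to 1 (shut), so that 0 is half open. A call has 1 to 20 rows; each row is the pose to reach, as a shift and turn from the pose commanded when the call began, along the tool's axes at that moment; what a row does not reach only later rows make up. A row lasts 1/12 s, in which the tool goes at most 41.7 mm and 7.16 degrees, less where a joint would pass 70% of its speed; a pose out of reach is approached as far as the arm can. A call with a gripper value outside its range is refused whole. The fingers move at their own pace and stop on an object; "grip_force" is the grip in N (left out, the last holds). Time passes only in rows, so rows that repeat a pose let the fingers close. It gives the time, the measured TCP pose, the force and the opening at its end, in the units of the state.
- robot.read_state(): the state, without advancing time (a new reading comes with each control period).
- robot.capture(name): name is "scene" or "top"; returns a dict with "color" (384x512x3 uint8, red, green, blue), "depth" (384x512 float32, m along the optical axis (not along the pixel's ray), 0 where there is no reading), "intrinsics" (3x3 intrinsics, pixels), "k1" (the pictures are not rectified: a ray, as slopes to the right and down, at radius r is drawn at 1 + k1 r^2 times it, then the intrinsics apply), "R" (3x3) and "t" (3): a world point X has camera coordinates R X + t. Camera axes: x right, y down, z forward; pixel columns grow to the right and rows downward; lengths in m; the calibration is good to about 2 mm. A picture is of the moment at which its call begins.
- robot.job_done(): hands the job in, once; it reports no verdict.
The state is a dict: "clock": time; "joints": joint angles; "joint_vel": joint speeds; "joint_torque": joint torques, N m; "eef_pos": TCP position; "eef_rot": TCP orientation; "force": force on the tool from outside, world axes, zero at the start; "wrist_torque": the same for the moment, N m; "grip_width": opening from 0.0 (shut) to 1.0 (fully open).
Only numpy, scipy, OpenCV 4.12 (cv2) and the standard library are available. Lean on these libraries where they do the work, as an engineer would, in place of code of your own. Each camera call takes 0.05 s, during which the arm holds its last target. There are 200 camera calls.

## Working session

There is one attempt and no reset: what is moved stays moved. The work goes in short steps, Python scripts to look and compute and a tool call to move; the robot and the scene stay as the last step left them, time stands still between calls to the robot, and variables do not carry over. Pictures are saved under pics/ and viewed, about 8 in all and at most 12, crops included, and the job is handed in when it is done.

Besides the shell and the picture viewer there is one more tool, called after "Emit:" by a JSON object that holds its "method" and its "body", one argument or row to a line. send_rows: Moves the arm, as the interface text tells. Its arguments: {"type":"object","properties":{"steps":{"type":"array"},"grip_force":{"type":"number"}},"required":["steps"]}

```bash
mkdir -p pics
cat > h.py <<'E'
import numpy as np, cv2
from workcell import robot
def cloud(c):
    K=c["intrinsics"];h,w=c["depth"].shape
    u,v=np.meshgrid(np.arange(w),np.arange(h))
    D=np.array([c["k1"],0,0,0,0],float)
    p=cv2.undistortPoints(np.stack([u,v],-1).reshape(-1,1,2).astype(float),np.array(K,float),D).reshape(h,w,2)
    z=c["depth"];P=np.stack([p[...,0]*z,p[...,1]*z,z],-1)
    X=(P-c["t"])@c["R"]
    X[z==0]=np.nan
    return X
def save(c,n): cv2.imwrite(f"pics/{n}.png",c["color"][...,::-1])
E
python3 - <<'E'
from h import *
a=robot.capture("scene");b=robot.capture("top")
im=np.hstack([a["color"],b["color"]])
cv2.imwrite("pics/a.png",a["color"][...,::-1]);cv2.imwrite("pics/b.png",b["color"][...,::-1])
np.savez("a.npz",X=cloud(a),c=a["color"]);np.savez("b.npz",X=cloud(b),c=b["color"])
for c in(a,b):print((-c["R"].T@c["t"]).round(3),c["R"].round(2).tolist(),c["intrinsics"][0][0],c["k1"])
print(robot.grasp_offset,robot.read_state())
E
```

```text
[0.032 0.266 1.14 ] [[-0.62, -0.79, 0.0], [-0.67, 0.53, -0.52], [0.41, -0.32, -0.85]] 459.1392857002341 -0.16089548165727624
[ 0.386 -0.087  1.495] [[-0.02, -1.0, 0.01], [-1.0, 0.02, -0.09], [0.09, -0.01, -1.0]] 437.0403783758307 -0.08337187703914754
0.0188 {'clock': 0.1, 'joints': array([-1.23681145e+00,  1.16414902e-01,  1.44216987e+00,  1.43571570e-05,
        1.58398327e+00, -3.77994672e-02]), 'joint_vel': array([ 0.00136116, -0.00098423, -0.00264956,  0.00022705, -0.00127004,
       -0.00052337]), 'joint_torque': array([ 2.52196645e-03, -7.22894311e+01, -6.23866224e+01,  7.82034011e-02,
        2.29105615e-02, -3.49066840e-05]), 'eef_pos': array([ 0.24514571, -0.62870244,  0.19331235]), 'eef_rot': array([[ 9.31680558e-01,  3.63278467e-01, -3.06179596e-04],
       [ 3.63278592e-01, -9.31680099e-01,  9.26197580e-04],
       [ 5.12062005e-05, -9.74148771e-04, -9.99999524e-01]]), 'force': array([ 0.1227551 ,  0.3171752 , -0.09929835]), 'wrist_torque': array([-0.01737898,  0.00639587,  0.02950371]), 'grip_width': 1.0006911391223348}
```

View pics/a.png

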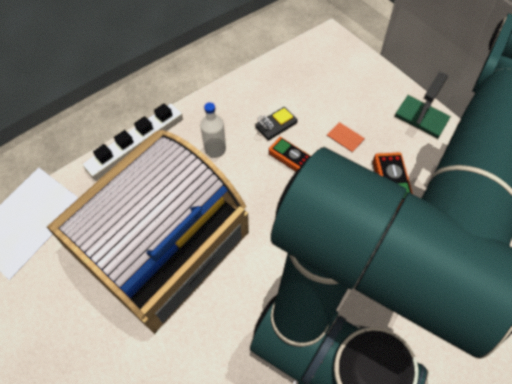

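View pics/b.png

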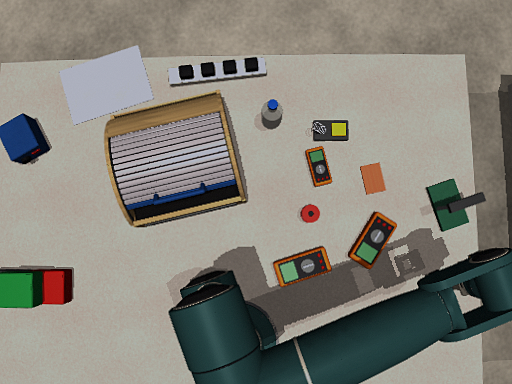

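Scene and top views: the store is at top view (178,160), its door slightly ajar with the blue pull at about (178,193). The reel is at (310,213) and the bottle at (272,113). Meter candidates are (318,166), (372,240) and (302,267), and (318,166) looks smallest. I'll measure all three and confirm in a crop.

Run:
```python
from h import *
d=np.load("b.npz");X=d["X"];c=d["c"]
hsv=cv2.cvtColor(c,cv2.COLOR_RGB2HSV)
def box(n,u0,u1,v0,v1,zlo,zhi):
    P=X[v0:v1,u0:u1].reshape(-1,3);P=P[(P[:,2]>zlo)&(P[:,2]<zhi)]
    r=cv2.minAreaRect(P[:,:2].astype(np.float32)*1000)
    print(n,len(P),np.round(r[0]),np.round(r[1]),round(r[2],1),"ztop",np.nanpercentile(P[:,2],[50,95]).round(3))
    b=cv2.boxPoints(r);e=max((b[1]-b[0],b[2]-b[1]),key=np.linalg.norm);print("  long-axis deg",np.degrees(np.arctan2(e[1],e[0])).round(1))
box("m1",300,337,140,192,.015,.06)
box("m2",345,400,208,272,.015,.06)
box("m3",270,334,243,290,.015,.06)
box("reel",295,325,200,228,.03,.07)
box("board",355,390,160,196,.002,.02)
box("iron",305,352,118,143,.01,.1)
box("bottle",255,290,93,135,.05,.25)
box("store",95,255,85,235,.03,.3)
# pull: blue
m=(hsv[...,0]>105)&(hsv[...,0]<125)&(hsv[...,1]>150)
m[:, :110]=0;m[:170]=0;m[215:]=0;m[:,250:]=0
P=X[m];P=P[P[:,2]>.15];print("pull",len(P),P.mean(0),P.min(0),P.max(0))
cv2.imwrite("pics/c.png",cv2.resize(c[125:295,260:400],None,fx=4,fy=3.5,interpolation=cv2.INTER_CUBIC)[...,::-1])
cv2.imwrite("pics/d.png",cv2.resize(c[80:235,95:255],None,fx=4.5,fy=3.8,interpolation=cv2.INTER_CUBIC)[...,::-1])
# store corners by pixel
for z in [(.10,.16),(.16,.2),(.2,.24),(.24,.3)]:
    Q=X[85:235,95:255].reshape(-1,3);Q=Q[(Q[:,2]>z[0])&(Q[:,2]<z[1])]
    r=cv2.minAreaRect(Q[:,:2].astype(np.float32)*1000);print(z,len(Q),np.round(r[0]),np.round(r[1]),round(r[2],1))
```

```text
m1 721 [ 603. -292.] [ 99. 167.] 82.0 ztop [0.035 0.041]
  long-axis deg -8.0
m2 1407 [ 336. -465.] [ 86. 180.] 55.5 ztop [0.049 0.055]
  long-axis deg -34.5
m3 1416 [ 253. -225.] [ 85. 182.] 16.7 ztop [0.049 0.056]
  long-axis deg -73.3
reel 260 [ 427. -257.] [58. 56.] 89.5 ztop [0.05  0.056]
  long-axis deg 89.5
board 634 [ 549. -480.] [123. 122.] 89.1 ztop [0.005 0.01 ]
  long-axis deg 89.1
iron 737 [ 715. -334.] [132.  73.] 88.0 ztop [0.025 0.063]
  long-axis deg 88.0
bottle 448 [ 754. -132.] [66. 61.] 88.8 ztop [0.136 0.202]
  long-axis deg 88.8
store 14358 [612. 173.] [379. 368.] 12.5 ztop [0.231 0.252]
  long-axis deg 12.5
pull 693 [0.48482424 0.14235515 0.22321255] [ 0.44585526 -0.02426428  0.17458722] [0.52952057 0.31678765 0.25720322]
(0.1, 0.16) 2575 [613. 173.] [376. 368.] 12.6
(0.16, 0.2) 857 [599. 170.] [341. 368.] 12.5
(0.2, 0.24) 5583 [606. 171.] [276. 367.] 12.8
(0.24, 0.3) 5130 [579. 166.] [224. 364.] 12.6
```

View pics/c.png

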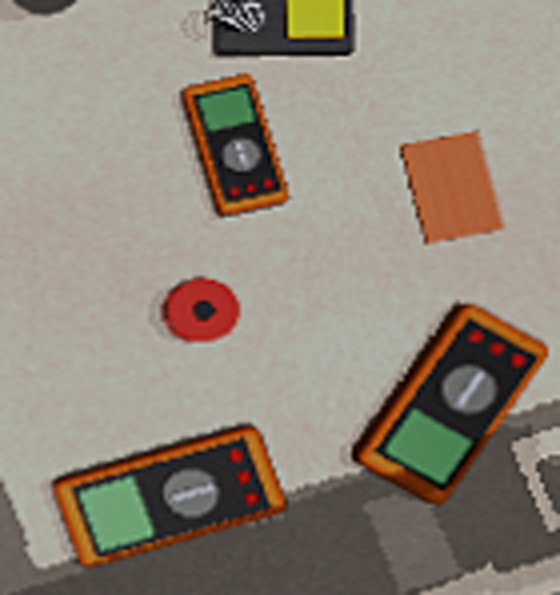

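View pics/d.png

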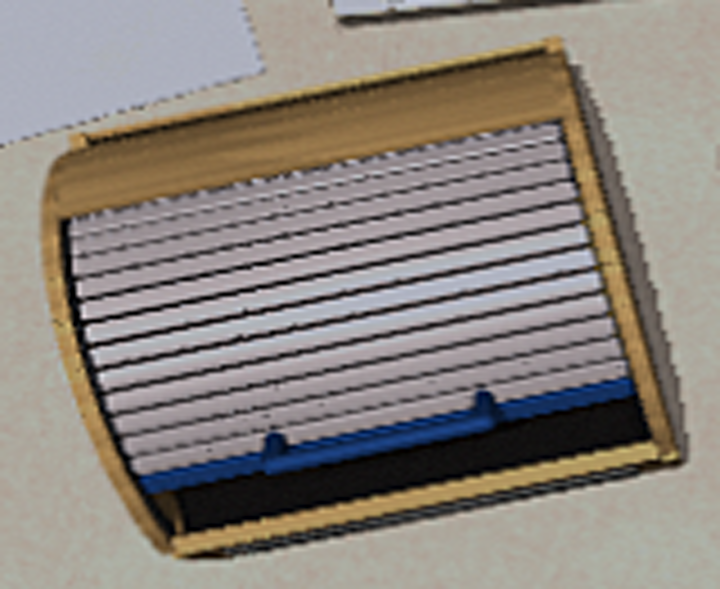

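The crop shows the small meter at crop (235,145), which is top view (318,166). It is clearly shorter than the other two: those tops stand at ~0.050 m, this one at ~0.035 m, matching the 34 mm height. The store crop shows the door ajar, with the pull bar from crop (270,465) to (490,410). Next I get the pull angle and the precise meter pose.

```bash
cat >> h.py <<'E'
th=np.radians(12.6);S=np.array([[np.cos(th),-np.sin(th),0],[np.sin(th),np.cos(th),0],[0,0,1]])
SO=np.array([.604,.171,0]);AX=SO+[0,0,.07]
def tos(P): return (P-AX)@S
def tow(p): return np.asarray(p)@S.T+AX
E
python3 - <<'E'
from h import *
for f in "ab":
    d=np.load(f+".npz");X=d["X"];c=d["c"];hsv=cv2.cvtColor(c,cv2.COLOR_RGB2HSV)
    m=(hsv[...,0]>105)&(hsv[...,0]<125)&(hsv[...,1]>150)
    p=tos(X[m]);r=np.hypot(p[:,0],p[:,2]);k=(r>.205)&(r<.24)&(abs(p[:,1])<.09)
    e=np.degrees(np.arctan2(p[k,2],-p[k,0]))
    print(f,"pull",k.sum(),np.median(r[k]),np.percentile(e,[5,50,95]),np.percentile(p[k,1],[1,50,99]).round(3))
    # store extents: wood points curtain radius
    q=tos(X.reshape(-1,3));k=(abs(q[:,1])<.16)&(q[:,2]>.05)&(q[:,0]>-.2)&(q[:,0]<.05)
    print(" curtain r med",np.nanmedian(np.hypot(q[k,0],q[k,2])))
    k=(abs(q[:,1])<.2)&(q[:,2]>.03)&(abs(q[:,0])<.22);print(" y ext",np.percentile(q[k,1],[.5,99.5]).round(3),"x",np.percentile(q[k,0],[.5,99.5]).round(3))
    if f=="a": continue
    m=np.zeros(c.shape[:2],bool);m[142:190,302:335]=1
    P=X[m&(np.nan_to_num(X[...,2])>.02)&(np.nan_to_num(X[...,2])<.05)]
    P=P[(abs(P[:,0]-.6)<.085)]
    n,l=0,0
    r=cv2.minAreaRect(P[:,:2].astype(np.float32)*1000);print(r,P[:,2].max())
    # by colour
    mm=((hsv[...,0]<16)&(hsv[...,1]>150)&m).astype(np.uint8)
    P=X[mm>0];P=P[P[:,2]>.02]; r=cv2.minAreaRect(P[:,:2].astype(np.float32)*1000);print("orange",r,len(P))
    m[:]=0;m[198:230,293:328]=1
    P=X[m&(np.nan_to_num(X[...,2])>.042)];print("reel",cv2.minEnclosingCircle(P[:,:2].astype(np.float32)*1000))
E
```

```text
a pull 362 0.22251284946556854 [52.01769163 53.595408   54.81780891] [-0.071  0.004  0.075]
 curtain r med 0.1786996497965349
 y ext [-0.181  0.181] x [-0.176  0.139]
b pull 265 0.22255641524111558 [52.6916757 54.4056878 55.5332184] [-0.074  0.001  0.075]
 curtain r med 0.17970981723267315
 y ext [-0.181  0.18 ] x [-0.177  0.193]
((588.4630126953125, -290.53515625), (129.75807189941406, 63.16057205200195), 13.027933120727539) 0.04633176324713183
orange ((589.0540161132812, -290.86212158203125), (128.0777130126953, 62.73271942138672), 13.529109001159668) 223
reel ((427.4975891113281, -256.0251159667969), 30.12976837158203)
```

```bash
cat >> h.py <<'E'
from scipy.spatial.transform import Rotation as Ro
def Rdoor(t):  # tilt deg, jaws along store x
    t=np.radians(t);return S@np.array([[0,np.cos(t),np.sin(t)],[1,0,0],[0,np.sin(t),-np.cos(t)]])
def Rdown(yaw=None):
    y=th if yaw is None else np.radians(yaw);return np.array([[np.cos(y),np.sin(y),0],[np.sin(y),-np.cos(y),0],[0,0,-1.]])
def go(*poses,start=None):
    s=robot.read_state();p0,R0=(s["eef_pos"],s["eef_rot"]) if start is None else start
    for p,R in poses:
        tr=R0.T@(np.asarray(p)-p0)/.04;ro=Ro.from_matrix(R0.T@R).as_rotvec(degrees=True)/6
        print("travel",tr.round(2).tolist(),"rot",ro.round(2).tolist(),"rows>=",round(max(np.linalg.norm(tr)*.96,np.linalg.norm(ro)*6/7.16),1))
def pull(e,t,deep=.014,back=0):
    er=np.radians(e);R=Rdoor(t);b=tow([-.217*np.cos(er),0,.217*np.sin(er)])
    return b+R[:,2]*(deep-back),R
E
python3 - <<'E'
from h import *
s=robot.read_state();p=s["eef_pos"]
go((p+[.1,.15,.2],s["eef_rot"]),pull(54,20,back=.12))
E
```

```text
travel [3.69, -2.59, -5.0] rot [0.0, 0.0, 0.0] rows>= 6.5
travel [11.57, -15.99, -3.78] rot [-2.76, 2.36, -13.4] rows>= 19.3
```

Emit:
{"method": "send_rows", "body": {
  "steps": [
    {"travel": [1,-1,-2.5],"rot": [0,0,-1],"gripper": -1},
    {"travel": [2,-2,-4],"rot": [0,0,-2],"gripper": -1},
    {"travel": [3,-3.5,-4.5],"rot": [0,0,-3],"gripper": -1},
    {"travel": [11.57,-16,-3.8],"rot": [-2.76,2.36,-13.4],"gripper": -0.3},
    {"travel": [11.57,-16,-3.8],"rot": [-2.76,2.36,-13.4],"gripper": -0.3},
    {"travel": [11.57,-16,-3.8],"rot": [-2.76,2.36,-13.4],"gripper": -0.3},
    {"travel": [11.57,-16,-3.8],"rot": [-2.76,2.36,-13.4],"gripper": -0.3},
    {"travel": [11.57,-16,-3.8],"rot": [-2.76,2.36,-13.4],"gripper": -0.3},
    {"travel": [11.57,-16,-3.8],"rot": [-2.76,2.36,-13.4],"gripper": -0.3},
    {"travel": [11.57,-16,-3.8],"rot": [-2.76,2.36,-13.4],"gripper": -0.3},
    {"travel": [11.57,-16,-3.8],"rot": [-2.76,2.36,-13.4],"gripper": -0.3},
    {"travel": [11.57,-16,-3.8],"rot": [-2.76,2.36,-13.4],"gripper": -0.3},
    {"travel": [11.57,-16,-3.8],"rot": [-2.76,2.36,-13.4],"gripper": -0.3},
    {"travel": [11.57,-16,-3.8],"rot": [-2.76,2.36,-13.4],"gripper": -0.3},
    {"travel": [11.57,-16,-3.8],"rot": [-2.76,2.36,-13.4],"gripper": -0.3},
    {"travel": [11.57,-16,-3.8],"rot": [-2.76,2.36,-13.4],"gripper": -0.3},
    {"travel": [11.57,-16,-3.8],"rot": [-2.76,2.36,-13.4],"gripper": -0.3},
    {"travel": [11.57,-16,-3.8],"rot": [-2.76,2.36,-13.4],"gripper": -0.3},
    {"travel": [11.57,-16,-3.8],"rot": [-2.76,2.36,-13.4],"gripper": -0.3},
    {"travel": [11.57,-16,-3.8],"rot": [-2.76,2.36,-13.4],"gripper": -0.3}
  ],
  "grip_force": 15
}}

```text
clock: 1.77
eef_pos: [0.4313, 0.0838, 0.3418]
eef_rot: [[-0.218, 0.917, 0.335], [0.976, 0.205, 0.074], [-0.001, 0.343, -0.939]]
force: [0.7, -0.4, -0.4]
grip_width: 0.649
```

Run:
```python
from h import *
s=robot.read_state();print(s["joints"].round(2),s["eef_pos"],s["grip_width"],s["joint_vel"].round(2))
go(pull(54,20,back=.12),pull(54,20))
```

```text
[ 0.11 -0.66  1.86  0.04  1.59 -0.11] [0.43134553 0.08379133 0.34178213] 0.6485932110075158 [ 1.32  0.4  -0.27 -0.44 -0.2   1.22]
travel [1.19, 0.59, 0.12] rot [0.01, 0.01, -0.0] rows>= 1.3
travel [1.19, 0.58, 3.12] rot [0.01, 0.01, -0.0] rows>= 3.3
```

Emit:
{"method": "send_rows", "body": {
  "steps": [
    {"travel": [0,0,0],"rot": [0,0,0],"gripper": -0.3},
    {"travel": [0,0,0],"rot": [0,0,0],"gripper": -0.3}
  ]
}}

```text
clock: 1.93
eef_pos: [0.4313, 0.0844, 0.3411]
eef_rot: [[-0.223, 0.916, 0.333], [0.975, 0.21, 0.076], [-0.001, 0.341, -0.94]]
force: [-0.6, -0.7, 0.3]
grip_width: 0.652
```

Run:
```python
from h import *
s=robot.read_state();print(s["eef_pos"],s["grip_width"],s["joint_vel"].round(2))
go(pull(54,20,back=.12),pull(54,20,back=.05),pull(54,20))
```

```text
[0.4313046  0.08439999 0.34114354] 0.6516897536358408 [-0.09 -0.02  0.01  0.    0.01 -0.03]
travel [1.17, 0.6, 0.11] rot [-0.01, -0.01, 0.05] rows>= 1.3
travel [1.17, 0.6, 1.86] rot [-0.01, -0.01, 0.05] rows>= 2.2
travel [1.16, 0.6, 3.11] rot [-0.01, -0.01, 0.05] rows>= 3.2
```

Emit:
{"method": "send_rows", "body": {
  "steps": [
    {"travel": [0.6,0.3,0],"rot": [0,0,0],"gripper": -0.3},
    {"travel": [1.16,0.6,0.2],"rot": [0,0,0.05],"gripper": -0.3},
    {"travel": [1.16,0.6,0.8],"rot": [0,0,0.05],"gripper": -0.3},
    {"travel": [1.16,0.6,1.6],"rot": [0,0,0.05],"gripper": -0.3},
    {"travel": [1.16,0.6,2.3],"rot": [0,0,0.05],"gripper": -0.3},
    {"travel": [1.16,0.6,2.8],"rot": [0,0,0.05],"gripper": -0.3},
    {"travel": [1.16,0.6,3.1],"rot": [0,0,0.05],"gripper": -0.3},
    {"travel": [1.16,0.6,3.1],"rot": [0,0,0.05],"gripper": -0.3}
  ]
}}

```text
clock: 2.6
eef_pos: [0.4848, 0.1399, 0.2305]
eef_rot: [[-0.211, 0.92, 0.331], [0.978, 0.198, 0.072], [0.001, 0.339, -0.941]]
force: [0.4, 0.5, -0.0]
grip_width: 0.649
```

Run:
```python
from h import *
s=robot.read_state();print(s["eef_pos"],s["grip_width"],s["force"],s["joints"].round(2))
go(pull(54,20))
c=robot.capture("scene");cv2.imwrite("pics/e.png",cv2.resize(c["color"][100:350,30:330],None,fx=2.4,fy=2.4)[...,::-1])
```

```text
[0.48479377 0.13985467 0.23050015] 0.6491488383568665 [ 3.92132591e-01  5.06929960e-01 -4.64344153e-05] [ 0.23 -0.53  1.96 -0.01  1.36  0.02]
travel [0.11, 0.02, -0.04] rot [-0.03, 0.02, -0.07] rows>= 0.1
```

View pics/e.png

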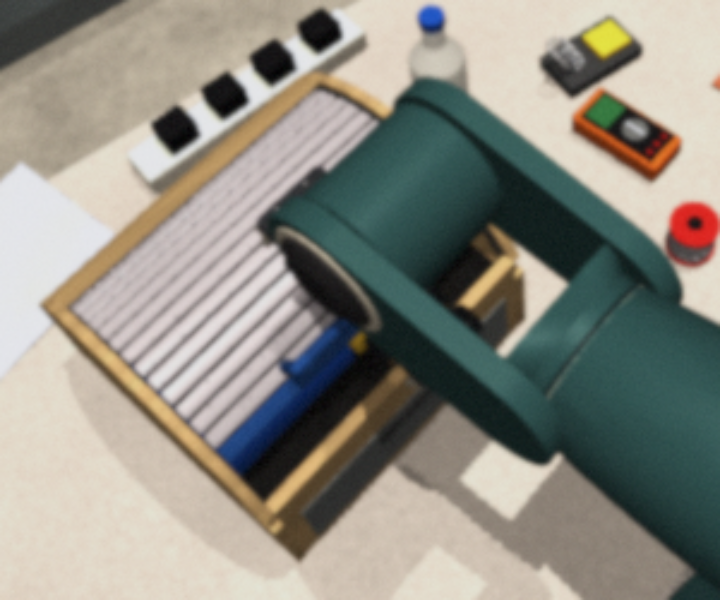

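The picture shows the gripper straddling the pull near crop (310,350). Closing now.

Emit:
{"method": "send_rows", "body": {
  "steps": [
    {"travel": [0,0,0],"rot": [0,0,0],"gripper": 1},
    {"travel": [0,0,0],"rot": [0,0,0],"gripper": 1},
    {"travel": [0,0,0],"rot": [0,0,0],"gripper": 1},
    {"travel": [0,0,0],"rot": [0,0,0],"gripper": 1},
    {"travel": [0,0,0],"rot": [0,0,0],"gripper": 1},
    {"travel": [0,0,0],"rot": [0,0,0],"gripper": 1},
    {"travel": [0,0,0],"rot": [0,0,0],"gripper": 1},
    {"travel": [0,0,0],"rot": [0,0,0],"gripper": 1}
  ],
  "grip_force": 20
}}

```text
clock: 3.32
eef_pos: [0.4849, 0.1415, 0.2333]
eef_rot: [[-0.213, 0.918, 0.334], [0.977, 0.2, 0.074], [0.001, 0.342, -0.94]]
force: [1.0, -0.1, 1.0]
grip_width: 0.124
```

Run:
```python
from h import *
s=robot.read_state();print(s["eef_pos"],s["grip_width"],s["force"],s["wrist_torque"])
E0=np.linspace(54,122,15)
off=s["eef_pos"]-pull(54,20)[0];print(off)
for n,ee in enumerate(E0[1:],1): 
    p,R=pull(ee,20-32*n/14);go((p+off,R))
```

```text
[0.48488591 0.14145936 0.23325768] 0.12449797040966815 [ 1.03003976 -0.08169607  1.01246936] [-0.07220475  0.07564972 -0.02747435]
[ 0.00069054 -0.00276113  0.00085669]
travel [0.0, 0.43, -0.11] rot [0.38, 0.01, -0.05] rows>= 0.4
travel [0.0, 0.87, -0.18] rot [0.76, 0.0, -0.05] rows>= 0.9
travel [0.01, 1.32, -0.21] rot [1.14, 0.0, -0.05] rows>= 1.3
travel [0.01, 1.76, -0.2] rot [1.52, 0.0, -0.05] rows>= 1.7
travel [0.01, 2.21, -0.16] rot [1.91, 0.0, -0.05] rows>= 2.1
travel [0.01, 2.65, -0.08] rot [2.29, 0.0, -0.05] rows>= 2.5
travel [0.02, 3.08, 0.04] rot [2.67, -0.0, -0.05] rows>= 3.0
travel [0.02, 3.49, 0.2] rot [3.05, -0.0, -0.05] rows>= 3.4
travel [0.02, 3.9, 0.39] rot [3.43, -0.0, -0.05] rows>= 3.8
travel [0.02, 4.28, 0.62] rot [3.81, -0.0, -0.05] rows>= 4.2
travel [0.02, 4.64, 0.87] rot [4.19, -0.0, -0.05] rows>= 4.5
travel [0.03, 4.98, 1.16] rot [4.57, -0.01, -0.05] rows>= 4.9
travel [0.03, 5.3, 1.48] rot [4.95, -0.01, -0.05] rows>= 5.3
travel [0.03, 5.58, 1.82] rot [5.33, -0.01, -0.05] rows>= 5.6
```

Emit:
{"method": "send_rows", "body": {
  "steps": [
    {"travel": [0,0.43,-0.11],"rot": [0.38,0,0],"gripper": 1},
    {"travel": [0,0.87,-0.18],"rot": [0.76,0,0],"gripper": 1},
    {"travel": [0,1.32,-0.21],"rot": [1.14,0,0],"gripper": 1},
    {"travel": [0,1.76,-0.2],"rot": [1.52,0,0],"gripper": 1},
    {"travel": [0,2.21,-0.16],"rot": [1.91,0,0],"gripper": 1},
    {"travel": [0,2.65,-0.08],"rot": [2.29,0,0],"gripper": 1},
    {"travel": [0,3.08,0.04],"rot": [2.67,0,0],"gripper": 1},
    {"travel": [0,3.49,0.2],"rot": [3.05,0,0],"gripper": 1},
    {"travel": [0,3.9,0.39],"rot": [3.43,0,0],"gripper": 1},
    {"travel": [0,4.28,0.62],"rot": [3.81,0,0],"gripper": 1},
    {"travel": [0,4.64,0.87],"rot": [4.19,0,0],"gripper": 1},
    {"travel": [0,4.98,1.16],"rot": [4.57,0,0],"gripper": 1},
    {"travel": [0,5.3,1.48],"rot": [4.95,0,0],"gripper": 1},
    {"travel": [0,5.5,1.72],"rot": [5.3,0,0],"gripper": 1},
    {"travel": [0,5.5,1.72],"rot": [5.3,0,0],"gripper": 1}
  ]
}}

```text
clock: 4.57
eef_pos: [0.7113, 0.1907, 0.2392]
eef_rot: [[-0.213, 0.955, -0.207], [0.977, 0.208, -0.044], [0.001, -0.211, -0.977]]
force: [-0.4, -0.4, -1.3]
grip_width: 0.008
```

Run:
```python
from h import *
s=robot.read_state();print(s["eef_pos"],s["grip_width"],s["force"])
R=s["eef_rot"];b=tos(s["eef_pos"]-R[:,2]*.014);print(b,"elev",np.degrees(np.arctan2(b[2],-b[0])),np.hypot(b[0],b[2]))
go((s["eef_pos"]-R[:,2]*.1,R))
```

```text
[0.71132731 0.1906722  0.23922368] 0.0076806666868507786 [-0.36437827 -0.37279331 -1.31494156]
[ 0.11199363 -0.00424509  0.1829072 ] elev 121.4790322463898 0.214470551988194
travel [-0.0, 0.0, -2.5] rot [0.0, 0.0, 0.0] rows>= 2.4
```

The grip opening is 0.008, so the bar slipped out. I'll look.

Run:
```python
from h import *
c=robot.capture("scene");cv2.imwrite("pics/f.png",cv2.resize(c["color"][60:340,30:350],None,fx=2.2,fy=2.1)[...,::-1])
for n in("scene","top"):
    c=robot.capture(n);X=cloud(c);hsv=cv2.cvtColor(c["color"],cv2.COLOR_RGB2HSV)
    m=(hsv[...,0]>105)&(hsv[...,0]<125)&(hsv[...,1]>150)
    p=tos(X[m]);r=np.hypot(p[:,0],p[:,2]);k=(r>.2)&(r<.245)&(abs(p[:,1])<.09)&(p[:,2]>.1)
    e=np.degrees(np.arctan2(p[k,2],-p[k,0]));print(n,k.sum(),np.percentile(e,[5,50,95]) if k.any() else"",np.median(r[k]))
```

```text
scene 232 [52.00532666 53.58007247 54.78038106] 0.2221480922666413
top 84 [52.70861255 54.56774578 55.48147428] 0.22261351068998567
```

View pics/f.png

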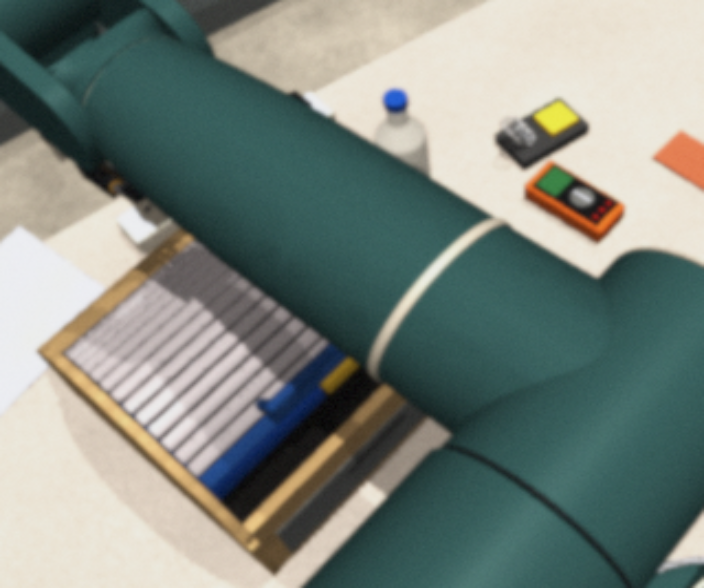

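The door has not moved: the pull is still at 54° and the fingers passed over it. I'll regrip deeper, tilted more radially and with a stronger grip. The yellow at crop (338,375) suggests the yellow tray is on the store's -y side.

Run:
```python
from h import *
s=robot.read_state();R=s["eef_rot"]
up=s["eef_pos"]+[0,0,.1]
go((up,R),pull(54,30,.022,back=.1),pull(54,30,.022))
```

```text
travel [0.0, -0.51, -2.45] rot [0.0, 0.0, 0.0] rows>= 2.4
travel [0.07, -7.06, -0.3] rot [-6.96, -0.0, -0.05] rows>= 6.8
travel [0.07, -5.4, 1.56] rot [-6.96, -0.0, -0.05] rows>= 5.8
```

Emit:
{"method": "send_rows", "body": {
  "steps": [
    {"travel": [0,-0.3,-1.2],"rot": [0,0,0],"gripper": 0},
    {"travel": [0,-0.5,-2.4],"rot": [0,0,0],"gripper": 0},
    {"travel": [0,-2,-2.3],"rot": [-1,0,0],"gripper": 0},
    {"travel": [0,-3,-2],"rot": [-2,0,0],"gripper": 0},
    {"travel": [0,-4,-1.6],"rot": [-3,0,0],"gripper": 0},
    {"travel": [0,-5,-1.2],"rot": [-4,0,0],"gripper": 0},
    {"travel": [0,-6,-0.8],"rot": [-5,0,0],"gripper": 0},
    {"travel": [0.07,-7.06,-0.3],"rot": [-6,0,0],"gripper": 0},
    {"travel": [0.07,-7.06,-0.3],"rot": [-7,0,0],"gripper": 0},
    {"travel": [0.07,-7.06,-0.3],"rot": [-7,0,0],"gripper": 0},
    {"travel": [0.07,-7.06,-0.3],"rot": [-7,0,0],"gripper": 0},
    {"travel": [0.07,-6.6,0.2],"rot": [-7,0,0],"gripper": 0},
    {"travel": [0.07,-6.1,0.75],"rot": [-7,0,0],"gripper": 0},
    {"travel": [0.07,-5.7,1.2],"rot": [-7,0,0],"gripper": 0},
    {"travel": [0.07,-5.4,1.55],"rot": [-7,0,0],"gripper": 0},
    {"travel": [0.07,-5.4,1.55],"rot": [-7,0,0],"gripper": 0},
    {"travel": [0.07,-5.4,1.55],"rot": [-7,0,0],"gripper": 0}
  ],
  "grip_force": 40
}}

```text
clock: 6.13
eef_pos: [0.4896, 0.1453, 0.2279]
eef_rot: [[-0.213, 0.844, 0.492], [0.977, 0.183, 0.108], [0.001, 0.504, -0.864]]
force: [0.2, -0.3, 0.1]
grip_width: 0.497
```

Run:
```python
from h import *
s=robot.read_state();print(s["eef_pos"],s["grip_width"],s["force"])
go(pull(54,30,.022))
```

```text
[0.48962538 0.14533784 0.22785866] 0.4973364284030937 [ 0.1725301  -0.3210227   0.10962568]
travel [0.0, -0.0, 0.04] rot [0.04, 0.02, -0.05] rows>= 0.1
```

Emit:
{"method": "send_rows", "body": {
  "steps": [
    {"travel": [0,0,0],"rot": [0,0,0],"gripper": 1},
    {"travel": [0,0,0],"rot": [0,0,0],"gripper": 1},
    {"travel": [0,0,0],"rot": [0,0,0],"gripper": 1},
    {"travel": [0,0,0],"rot": [0,0,0],"gripper": 1},
    {"travel": [0,0,0],"rot": [0,0,0],"gripper": 1},
    {"travel": [0,0,0],"rot": [0,0,0],"gripper": 1},
    {"travel": [0,0,0],"rot": [0,0,0],"gripper": 1},
    {"travel": [0,0,0],"rot": [0,0,0],"gripper": 1},
    {"travel": [0,0,0],"rot": [0,0,0],"gripper": 1},
    {"travel": [0,0,0],"rot": [0,0,0],"gripper": 1}
  ],
  "grip_force": 40
}}

```text
clock: 6.97
eef_pos: [0.4901, 0.1454, 0.2274]
eef_rot: [[-0.213, 0.845, 0.491], [0.977, 0.184, 0.108], [0.001, 0.503, -0.865]]
force: [-7.4, -1.4, 2.9]
grip_width: 0.086
```

Run:
```python
from h import *
s=robot.read_state();print(s["grip_width"],s["force"])
off=s["eef_pos"]-pull(54,30,.022)[0];print(off)
for n in range(1,20):
    p,R=pull(54+67.5*n/19,30-45*n/19,.022);go((p+off,R))
```

```text
0.08595513439584468 [-7.39888737 -1.36164429  2.86107291]
[-0.00019219 -0.00016154  0.0009422 ]
travel [0.0, 0.31, -0.02] rot [0.42, 0.01, -0.05] rows>= 0.4
travel [0.0, 0.63, -0.03] rot [0.82, 0.01, -0.05] rows>= 0.7
travel [0.0, 0.94, -0.01] rot [1.21, 0.01, -0.05] rows>= 1.0
travel [0.01, 1.25, 0.02] rot [1.61, 0.01, -0.05] rows>= 1.3
travel [0.01, 1.56, 0.08] rot [2.0, 0.01, -0.05] rows>= 1.7
travel [0.01, 1.86, 0.15] rot [2.4, 0.01, -0.05] rows>= 2.0
travel [0.01, 2.16, 0.25] rot [2.79, 0.01, -0.05] rows>= 2.3
travel [0.01, 2.46, 0.36] rot [3.19, 0.01, -0.05] rows>= 2.7
travel [0.01, 2.74, 0.49] rot [3.58, 0.01, -0.05] rows>= 3.0
travel [0.02, 3.02, 0.64] rot [3.98, 0.01, -0.05] rows>= 3.3
travel [0.02, 3.28, 0.8] rot [4.37, 0.0, -0.05] rows>= 3.7
travel [0.02, 3.54, 0.99] rot [4.77, 0.0, -0.05] rows>= 4.0
travel [0.02, 3.78, 1.18] rot [5.16, 0.0, -0.05] rows>= 4.3
travel [0.02, 4.01, 1.4] rot [5.55, 0.0, -0.05] rows>= 4.7
travel [0.02, 4.23, 1.63] rot [5.95, 0.0, -0.05] rows>= 5.0
travel [0.03, 4.43, 1.87] rot [6.34, -0.0, -0.05] rows>= 5.3
travel [0.03, 4.62, 2.12] rot [6.74, -0.0, -0.05] rows>= 5.6
travel [0.03, 4.79, 2.39] rot [7.13, -0.0, -0.05] rows>= 6.0
travel [0.03, 4.94, 2.66] rot [7.53, -0.0, -0.05] rows>= 6.3
```

Emit:
{"method": "send_rows", "body": {
  "steps": [
    {"travel": [0,0.15,-0.01],"rot": [0.2,0,0],"gripper": 1},
    {"travel": [0,0.31,-0.02],"rot": [0.42,0,0],"gripper": 1},
    {"travel": [0,0.63,-0.03],"rot": [0.82,0,0],"gripper": 1},
    {"travel": [0,0.94,-0.01],"rot": [1.21,0,0],"gripper": 1}
  ]
}}

```text
clock: 7.3
eef_pos: [0.5223, 0.1526, 0.2505]
eef_rot: [[-0.213, 0.899, 0.383], [0.977, 0.196, 0.085], [0.002, 0.392, -0.92]]
force: [-15.1, -2.7, 23.4]
grip_width: 0.005
```

```bash
cat > e.py <<'E'
from h import *
s=robot.read_state();print(s["eef_pos"],s["grip_width"],s["force"])
for n in("scene","top"):
    c=robot.capture(n);X=cloud(c);hsv=cv2.cvtColor(c["color"],cv2.COLOR_RGB2HSV)
    m=(hsv[...,0]>105)&(hsv[...,0]<125)&(hsv[...,1]>150)
    p=tos(X[m]);r=np.hypot(p[:,0],p[:,2]);k=(r>.2)&(r<.245)&(abs(p[:,1])<.09)&(p[:,2]>.1)
    e=np.degrees(np.arctan2(p[k,2],-p[k,0]));print(n,k.sum(),np.percentile(e,[5,50,95]) if k.any() else"",np.median(r[k]))
    cv2.imwrite(f"pics/last_{n}.png",c["color"][...,::-1])
E
python3 e.py
```

```text
[0.52234586 0.1526295  0.25046578] 0.004929071257481936 [-15.09287882  -2.68510433  23.38046769]
scene 121 [63.64158869 64.77407093 65.89948313] 0.22249386996547588
top 133 [64.39773356 66.32298992 67.62309176] 0.22285766793238015
```

Run:
```python
import cv2
a=cv2.imread("pics/last_scene.png")[130:310,60:250];b=cv2.imread("pics/last_top.png")[100:240,95:255]
a=cv2.resize(a,(400,400),interpolation=cv2.INTER_CUBIC);b=cv2.resize(b,(400,400),interpolation=cv2.INTER_CUBIC)
cv2.imwrite("pics/g.png",cv2.hconcat([a,b]))
```

```text
(no output)
```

View pics/g.png

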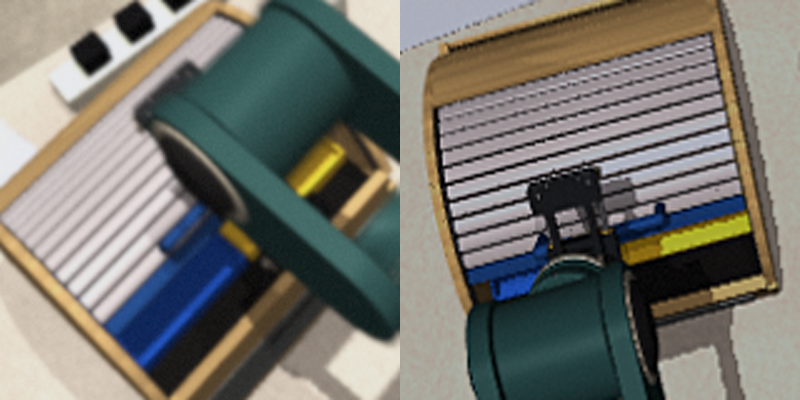

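Run:
```python
from h import *
s=robot.read_state();R=s["eef_rot"];p0=s["eef_pos"]
print(s["joints"].round(3),s["joint_torque"].round(1))
for n in("scene","top"):
    c=robot.capture(n);X=cloud(c);t=(X-p0)@R;C=c["color"]
    v=C.max(-1)<60
    k=v&(abs(t[...,0])<.06)&(abs(t[...,1])<.12)&(t[...,2]<-.0)&(t[...,2]>-.16)
    q=t[k];print(n,len(q))
    for lo in np.arange(-.16,0,.02):
        w=q[(q[:,2]>=lo)&(q[:,2]<lo+.02)]
        if len(w)>3:print(" z",round(lo,2),len(w),"x",np.percentile(w[:,0],[2,98]).round(3),"y",np.percentile(w[:,1],[2,98]).round(3))
    # bar points in tool frame
    hsv=cv2.cvtColor(C,cv2.COLOR_RGB2HSV);m=(hsv[...,0]>105)&(hsv[...,0]<125)&(hsv[...,1]>150)
    w=t[m&(abs(t[...,0])<.075)&(abs(t[...,1])<.03)&(t[...,2]<.0)&(t[...,2]>-.06)]
    print("bar in tool",len(w),np.percentile(w,[2,50,98],axis=0).round(3))
```

```text
[ 0.243 -0.471  1.904 -0.01   1.304  0.029] [ -1.3  -5.  -48.6  -0.3   0.1  -0. ]
scene 245
 z -0.16 218 x [-0.034  0.036] y [-0.092  0.09 ]
 z -0.14 17 x [0.034 0.037] y [-0.093 -0.018]
 z -0.12 9 x [0.035 0.037] y [-0.086 -0.016]
bar in tool 113 [[ 0.021 -0.005 -0.028]
 [ 0.048 -0.001 -0.024]
 [ 0.074  0.004 -0.02 ]]
top 687
 z -0.16 483 x [-0.034  0.033] y [0.018 0.094]
 z -0.14 161 x [-0.036  0.035] y [0.    0.059]
 z -0.12 15 x [-0.035  0.031] y [0.027 0.029]
 z -0.04 25 x [-0.055  0.049] y [-0.007  0.006]
bar in tool 133 [[-0.073 -0.007 -0.029]
 [-0.038  0.002 -0.024]
 [ 0.073  0.006 -0.006]]
```

The bar is centred between the fingers (tool y≈0, z≈-20 mm) and the door has followed to about 65°, so the grip holds. I continue the arc from here.

Run:
```python
from h import *
s=robot.read_state()
print(pull(65,22.9,.02)[0]-s["eef_pos"])
for n in range(1,16):
    go(pull(65+57.5*n/15,23-42*n/15,.020))
```

```text
[-0.0015762  -0.0002311  -0.00288527]
travel [0.0, 0.27, 0.05] rot [0.52, 0.0, -0.05] rows>= 0.4
travel [0.01, 0.61, 0.08] rot [0.99, 0.0, -0.05] rows>= 0.8
travel [0.01, 0.95, 0.12] rot [1.45, 0.0, -0.05] rows>= 1.2
travel [0.01, 1.28, 0.19] rot [1.92, 0.0, -0.05] rows>= 1.6
travel [0.01, 1.6, 0.28] rot [2.39, -0.0, -0.05] rows>= 2.0
travel [0.01, 1.92, 0.4] rot [2.85, -0.0, -0.05] rows>= 2.4
travel [0.02, 2.23, 0.53] rot [3.32, -0.0, -0.05] rows>= 2.8
travel [0.02, 2.53, 0.69] rot [3.79, -0.0, -0.05] rows>= 3.2
travel [0.02, 2.82, 0.87] rot [4.25, -0.01, -0.05] rows>= 3.6
travel [0.02, 3.1, 1.06] rot [4.72, -0.01, -0.05] rows>= 4.0
travel [0.02, 3.36, 1.28] rot [5.19, -0.01, -0.05] rows>= 4.3
travel [0.02, 3.61, 1.51] rot [5.65, -0.01, -0.05] rows>= 4.7
travel [0.02, 3.84, 1.76] rot [6.12, -0.01, -0.05] rows>= 5.1
travel [0.03, 4.05, 2.02] rot [6.59, -0.01, -0.05] rows>= 5.5
travel [0.03, 4.25, 2.3] rot [7.05, -0.01, -0.05] rows>= 5.9
```

Emit:
{"method": "send_rows", "body": {
  "steps": [
    {"travel": [0,0.27,0],"rot": [0.52,0,0],"gripper": 1},
    {"travel": [0,0.61,0.03],"rot": [0.99,0,0],"gripper": 1},
    {"travel": [0,0.95,0.07],"rot": [1.45,0,0],"gripper": 1},
    {"travel": [0,1.28,0.14],"rot": [1.92,0,0],"gripper": 1},
    {"travel": [0,1.6,0.23],"rot": [2.39,0,0],"gripper": 1}
  ]
}}

```text
clock: 7.92
eef_pos: [0.5845, 0.1664, 0.2681]
eef_rot: [[-0.213, 0.965, 0.15], [0.977, 0.211, 0.035], [0.002, 0.154, -0.988]]
force: [-7.9, 1.0, 30.3]
grip_width: 0.008
```

```bash
python3 e.py
```

```text
[0.58451582 0.16643079 0.26806788] 0.007866851597699393 [-7.92429951  0.98965156 30.34171619]
scene 106 [81.86305498 82.46711193 83.35553835] 0.22209588718932588
top 57 [82.84581999 84.10767175 85.6276141 ] 0.22216067116155266
```

Run:
```python
from h import *
s=robot.read_state();e0=83
p,R=pull(e0,8.5,.020);off=s["eef_pos"]-p;print(off)
for n in range(1,13):
    p,R=pull(e0+39.5*n/12,8.5-26*n/12,.02);go((p+off,R))
```

```text
[0.00557607 0.00098712 0.00270894]
travel [0.0, 0.29, 0.02] rot [0.44, -0.01, -0.05] rows>= 0.4
travel [0.0, 0.58, 0.06] rot [0.8, -0.02, -0.05] rows>= 0.7
travel [0.0, 0.87, 0.11] rot [1.17, -0.02, -0.05] rows>= 1.0
travel [0.01, 1.15, 0.18] rot [1.53, -0.02, -0.05] rows>= 1.3
travel [0.01, 1.43, 0.27] rot [1.89, -0.02, -0.05] rows>= 1.6
travel [0.01, 1.71, 0.37] rot [2.25, -0.02, -0.05] rows>= 1.9
travel [0.01, 1.98, 0.49] rot [2.61, -0.02, -0.05] rows>= 2.2
travel [0.01, 2.24, 0.62] rot [2.97, -0.02, -0.05] rows>= 2.5
travel [0.01, 2.49, 0.77] rot [3.33, -0.02, -0.05] rows>= 2.8
travel [0.01, 2.73, 0.94] rot [3.69, -0.02, -0.05] rows>= 3.1
travel [0.01, 2.96, 1.11] rot [4.05, -0.02, -0.05] rows>= 3.4
travel [0.02, 3.19, 1.31] rot [4.42, -0.02, -0.05] rows>= 3.7
```

Emit:
{"method": "send_rows", "body": {
  "steps": [
    {"travel": [0,0.29,-0.05],"rot": [0.44,0,0],"gripper": 1},
    {"travel": [0,0.58,-0.02],"rot": [0.8,0,0],"gripper": 1},
    {"travel": [0,0.87,0.03],"rot": [1.17,0,0],"gripper": 1},
    {"travel": [0,1.15,0.1],"rot": [1.53,0,0],"gripper": 1},
    {"travel": [0,1.43,0.19],"rot": [1.89,0,0],"gripper": 1},
    {"travel": [0,1.71,0.29],"rot": [2.25,0,0],"gripper": 1},
    {"travel": [0,1.98,0.41],"rot": [2.61,0,0],"gripper": 1},
    {"travel": [0,2.24,0.54],"rot": [2.97,0,0],"gripper": 1},
    {"travel": [0,2.49,0.69],"rot": [3.33,0,0],"gripper": 1},
    {"travel": [0,2.73,0.86],"rot": [3.69,0,0],"gripper": 1},
    {"travel": [0,2.96,1.03],"rot": [4.05,0,0],"gripper": 1},
    {"travel": [0,3.15,1.2],"rot": [4.42,0,0],"gripper": 1},
    {"travel": [0,3.15,1.2],"rot": [4.42,0,0],"gripper": 1}
  ]
}}

```text
clock: 9.1
eef_pos: [0.7129, 0.1938, 0.2303]
eef_rot: [[-0.213, 0.928, -0.307], [0.977, 0.202, -0.066], [0.001, -0.314, -0.949]]
force: [-0.5, 0.2, -0.8]
grip_width: 0.005
```

```bash
python3 e.py;  python3 - <<'E'
from h import *
s=robot.read_state();b=tos(s["eef_pos"]-s["eef_rot"][:,2]*.02);print(np.degrees(np.arctan2(b[2],-b[0])),np.hypot(b[0],b[2]))
E
```

```text
[0.7128688  0.19382018 0.23030145] 0.005003120790371275 [-0.54507907  0.2250971  -0.79038347]
scene 131 [82.77754377 83.71414831 84.77908228] 0.22209876347080232
top 60 [82.98075845 84.30337596 85.7922697 ] 0.22380932450414726
122.6439102043915 0.2161649024656927
```

The door stayed at 84°. It looks like the shut fingertips only pressed on top of the bar and dragged it by friction, so the tips appear to reach less far than the nominal TCP. I'll probe the bar top to check.

Run:
```python
from h import *
s=robot.read_state();R=s["eef_rot"]
go((s["eef_pos"]+[0,0,.11],R),(pull(84,0,-.03)),pull(84,0,.0))
for q in (pull(84,0,-.03),pull(84,0,0)):print(q[0])
```

```text
travel [0.0, -0.85, -2.62] rot [0.0, 0.0, 0.0] rows>= 2.6
travel [0.02, -3.8, -0.94] rot [-3.0, -0.02, -0.05] rows>= 3.8
travel [0.02, -3.57, -0.23] rot [-3.0, -0.02, -0.05] rows>= 3.4
[0.5818636  0.16605193 0.31581125]
[0.5818636  0.16605193 0.28581125]
```

Emit:
{"method": "send_rows", "body": {
  "steps": [
    {"travel": [0,-0.4,-1.3],"rot": [0,0,0],"gripper": 1},
    {"travel": [0,-0.85,-2.6],"rot": [0,0,0],"gripper": 1},
    {"travel": [0,-1.7,-2.3],"rot": [-1,0,0],"gripper": 1},
    {"travel": [0,-2.5,-1.8],"rot": [-2,0,0],"gripper": 1},
    {"travel": [0,-3.3,-1.3],"rot": [-3,0,0],"gripper": 1},
    {"travel": [0,-3.8,-0.94],"rot": [-3,0,0],"gripper": 1},
    {"travel": [0,-3.8,-0.94],"rot": [-3,0,0],"gripper": 1},
    {"travel": [0,-3.72,-0.7],"rot": [-3,0,0],"gripper": 1},
    {"travel": [0,-3.65,-0.46],"rot": [-3,0,0],"gripper": 1},
    {"travel": [0,-3.65,-0.46],"rot": [-3,0,0],"gripper": 1}
  ]
}}

```text
clock: 10.03
eef_pos: [0.5808, 0.1652, 0.296]
eef_rot: [[-0.213, 0.977, 0.001], [0.977, 0.213, 0.001], [0.001, 0.002, -1.0]]
force: [0.9, -0.8, 0.3]
grip_width: 0.005
```

Run:
```python
from h import *
s=robot.read_state();print(s["eef_pos"],s["force"],s["eef_rot"].round(3)[:,2]); go(pull(84,0,0),pull(84,0,.02))
```

```text
[0.58080361 0.16515238 0.29595288] [ 0.90296667 -0.78949531  0.29647541] [ 0.001  0.001 -1.   ]
travel [0.02, 0.03, 0.25] rot [0.01, -0.01, -0.05] rows>= 0.2
travel [0.02, 0.03, 0.75] rot [0.01, -0.01, -0.05] rows>= 0.7
```

Contact is expected at z≈0.293. Lowering in 5 mm steps.

Emit:
{"method": "send_rows", "body": {
  "steps": [
    {"travel": [0,0,0.12],"rot": [0,0,0],"gripper": 1},
    {"travel": [0,0,0.2],"rot": [0,0,0],"gripper": 1},
    {"travel": [0,0,0.2],"rot": [0,0,0],"gripper": 1}
  ]
}}

```text
clock: 10.28
eef_pos: [0.5822, 0.1654, 0.2877]
eef_rot: [[-0.213, 0.977, -0.0], [0.977, 0.213, 0.001], [0.001, -0.0, -1.0]]
force: [0.4, 0.0, -0.4]
grip_width: 0.006
```

Emit:
{"method": "send_rows", "body": {
  "steps": [
    {"travel": [0,0,0.12],"rot": [0,0,0],"gripper": 1},
    {"travel": [0,0,0.2],"rot": [0,0,0],"gripper": 1},
    {"travel": [0,0,0.2],"rot": [0,0,0],"gripper": 1}
  ]
}}

```text
clock: 10.53
eef_pos: [0.5816, 0.1653, 0.2797]
eef_rot: [[-0.213, 0.977, -0.0], [0.977, 0.213, 0.001], [0.001, 0.0, -1.0]]
force: [-0.5, -0.1, -0.1]
grip_width: 0.005
```

Emit:
{"method": "send_rows", "body": {
  "steps": [
    {"travel": [0,0,0.1],"rot": [0,0,0],"gripper": 1},
    {"travel": [0,0,0.1],"rot": [0,0,0],"gripper": 1}
  ]
}}

```text
clock: 10.7
eef_pos: [0.5815, 0.1653, 0.2761]
eef_rot: [[-0.213, 0.977, 0.001], [0.977, 0.213, 0.001], [0.001, 0.001, -1.0]]
force: [1.1, -0.7, -0.3]
grip_width: 0.006
```

Emit:
{"method": "send_rows", "body": {
  "steps": [
    {"travel": [0,0,0.1],"rot": [0,0,0],"gripper": 1},
    {"travel": [0,0,0.1],"rot": [0,0,0],"gripper": 1}
  ]
}}

```text
clock: 10.87
eef_pos: [0.5814, 0.1653, 0.2721]
eef_rot: [[-0.213, 0.977, 0.001], [0.977, 0.213, 0.001], [0.001, 0.001, -1.0]]
force: [-0.2, -0.7, -0.8]
grip_width: 0.005
```

Emit:
{"method": "send_rows", "body": {
  "steps": [
    {"travel": [0,0,0.08],"rot": [0,0,0],"gripper": 1},
    {"travel": [0,0,0.08],"rot": [0,0,0],"gripper": 1}
  ]
}}

```text
clock: 11.03
eef_pos: [0.5815, 0.1653, 0.2691]
eef_rot: [[-0.213, 0.977, 0.001], [0.977, 0.213, 0.001], [0.001, 0.001, -1.0]]
force: [-0.1, 1.1, 0.1]
grip_width: 0.007
```

```bash
python3 - <<'E'
from h import *
s=robot.read_state();R=s["eef_rot"];p0=s["eef_pos"];print(p0,s["force"])
for n in("scene","top"):
    c=robot.capture(n);X=cloud(c);t=(X-p0)@R;cv2.imwrite(f"pics/p_{n}.png",c["color"][...,::-1])
    C=c["color"];v=(C.max(-1)<70)
    for a in (-.13,-.11,-.09,-.07,-.05,-.03):
        k=v&(abs(t[...,0])<.05)&(abs(t[...,1])<.11)&(t[...,2]>a)&(t[...,2]<a+.02);w=t[k]
        if len(w):print(n,a,len(w),np.percentile(w[:,0],[2,98]).round(3),np.percentile(w[:,1],[2,98]).round(3))
E
python3 e.py
```

```text
[0.58145746 0.16528962 0.26907155] [-0.13632133  1.06786786  0.12149646]
scene -0.13 59 [0.005 0.036] [-0.086  0.026]
scene -0.05 3 [0.009 0.01 ] [-0.013 -0.005]
scene -0.03 39 [0.007 0.049] [-0.006  0.   ]
top -0.13 5 [0.029 0.035] [-0.048 -0.029]
top -0.03 25 [-0.049 -0.034] [-0.005  0.008]
[0.58149653 0.16529058 0.26958149] 0.005923902555897438 [ 0.71371117 -0.04200679  0.04614533]
scene 121 [82.70615151 83.57834586 84.76484946] 0.22264744736188183
top 68 [82.90763455 84.2819284  85.7954774 ] 0.22378551088904886
```

Emit:
{"method": "send_rows", "body": {
  "steps": [
    {"travel": [0,0,0.06],"rot": [0,0,0],"gripper": 1},
    {"travel": [0,0,0.06],"rot": [0,0,0],"gripper": 1}
  ]
}}

```text
clock: 11.4
eef_pos: [0.5818, 0.1654, 0.2684]
eef_rot: [[-0.213, 0.977, 0.003], [0.977, 0.213, 0.002], [0.001, 0.003, -1.0]]
force: [0.8, 0.4, 5.9]
grip_width: 0.007
```

Emit:
{"method": "send_rows", "body": {
  "steps": [
    {"travel": [0,0,0.06],"rot": [0,0,0],"gripper": 1},
    {"travel": [0,0,0.06],"rot": [0,0,0],"gripper": 1}
  ]
}}

```text
clock: 11.57
eef_pos: [0.5821, 0.1654, 0.2682]
eef_rot: [[-0.213, 0.977, 0.006], [0.977, 0.213, 0.003], [0.001, 0.006, -1.0]]
force: [-3.0, -0.3, 21.7]
grip_width: 0.007
```

Emit:
{"method": "send_rows", "body": {
  "steps": [
    {"travel": [0,0,0.06],"rot": [0,0,0],"gripper": 1},
    {"travel": [0,0,0.06],"rot": [0,0,0],"gripper": 1}
  ]
}}

```text
clock: 11.73
eef_pos: [0.5826, 0.1655, 0.268]
eef_rot: [[-0.213, 0.977, 0.009], [0.977, 0.213, 0.003], [0.001, 0.01, -1.0]]
force: [-5.4, -1.2, 35.2]
grip_width: 0.005
```

Contact came at nominal z=0.268 against a true bar top of 0.293. Together with the tilted contact, this shows the real fingertips end 24 mm short of the reported TCP along the tool axis. I'll add that correction and regrip.

```bash
cat >> h.py <<'E'
B=.0244
def tip(p,R): return np.asarray(p)+R[:,2]*B,R   # desired true tip -> eef
def grab(e,t,deep=.019,back=0): 
    p,R=pull(e,t,deep,back);return tip(p,R)
E
python3 - <<'E'
from h import *
go(grab(84,0,back=.08),grab(84,0))
E
```

```text
travel [0.02, -0.0, -1.36] rot [0.09, -0.01, -0.05] rows>= 1.3
travel [0.02, -0.02, 0.64] rot [0.09, -0.01, -0.05] rows>= 0.6
```

Emit:
{"method": "send_rows", "body": {
  "steps": [
    {"travel": [0,0,-0.7],"rot": [0,0,0],"gripper": 1},
    {"travel": [0,0,-1],"rot": [0.09,0,0],"gripper": 0},
    {"travel": [0,0,-1],"rot": [0.09,0,0],"gripper": 0},
    {"travel": [0,0,-1],"rot": [0.09,0,0],"gripper": 0},
    {"travel": [0,0,-1],"rot": [0.09,0,0],"gripper": 0},
    {"travel": [0,0,-1],"rot": [0.09,0,0],"gripper": 0},
    {"travel": [0,0,-1],"rot": [0.09,0,0],"gripper": 0},
    {"travel": [0,0,-0.6],"rot": [0.09,0,0],"gripper": 0},
    {"travel": [0,0,-0.2],"rot": [0.09,0,0],"gripper": 0},
    {"travel": [0,0,0.2],"rot": [0.09,0,0],"gripper": 0},
    {"travel": [0,0,0.5],"rot": [0.09,0,0],"gripper": 0},
    {"travel": [0,0,0.63],"rot": [0.09,0,0],"gripper": 0},
    {"travel": [0,0,0.63],"rot": [0.09,0,0],"gripper": 0}
  ]
}}

```text
clock: 12.82
eef_pos: [0.5812, 0.1652, 0.2358]
eef_rot: [[-0.213, 0.977, -0.01], [0.977, 0.213, -0.001], [0.001, -0.01, -1.0]]
force: [1.0, -0.4, -0.1]
grip_width: 0.498
```

Emit:
{"method": "send_rows", "body": {
  "steps": [
    {"travel": [0,0,0],"rot": [0,0,0],"gripper": 1},
    {"travel": [0,0,0],"rot": [0,0,0],"gripper": 1},
    {"travel": [0,0,0],"rot": [0,0,0],"gripper": 1},
    {"travel": [0,0,0],"rot": [0,0,0],"gripper": 1},
    {"travel": [0,0,0],"rot": [0,0,0],"gripper": 1},
    {"travel": [0,0,0],"rot": [0,0,0],"gripper": 1},
    {"travel": [0,0,0],"rot": [0,0,0],"gripper": 1}
  ],
  "grip_force": 25
}}

```text
clock: 13.4
eef_pos: [0.582, 0.1654, 0.2376]
eef_rot: [[-0.213, 0.977, -0.007], [0.977, 0.213, -0.0], [0.001, -0.007, -1.0]]
force: [4.0, 0.7, 1.3]
grip_width: 0.144
```

Run:
```python
from h import *
s=robot.read_state();p,R=grab(84,0);off=s["eef_pos"]-p;print(s["eef_pos"],s["grip_width"],s["force"],off)
for n in range(1,15):
    p,R=grab(84+38.7*n/14,-20*n/14);go((p+off,R))
```

```text
[0.58195906 0.16542561 0.23757833] 0.14369491088945613 [4.01388258 0.74974515 1.26012561] [ 9.54595294e-05 -6.26313224e-04 -4.83291982e-03]
travel [0.0, 0.23, -0.02] rot [0.17, -0.01, -0.05] rows>= 0.2
travel [0.0, 0.47, -0.03] rot [0.41, -0.01, -0.05] rows>= 0.5
travel [0.0, 0.7, -0.03] rot [0.65, -0.01, -0.05] rows>= 0.7
travel [0.0, 0.94, -0.02] rot [0.89, -0.01, -0.05] rows>= 0.9
travel [0.01, 1.17, 0.0] rot [1.13, -0.01, -0.05] rows>= 1.1
travel [0.01, 1.4, 0.04] rot [1.36, -0.02, -0.05] rows>= 1.3
travel [0.01, 1.63, 0.09] rot [1.6, -0.02, -0.05] rows>= 1.6
travel [0.01, 1.86, 0.15] rot [1.84, -0.02, -0.05] rows>= 1.8
travel [0.01, 2.08, 0.22] rot [2.08, -0.02, -0.05] rows>= 2.0
travel [0.01, 2.3, 0.3] rot [2.32, -0.02, -0.05] rows>= 2.2
travel [0.01, 2.52, 0.4] rot [2.55, -0.02, -0.05] rows>= 2.4
travel [0.01, 2.73, 0.5] rot [2.79, -0.02, -0.05] rows>= 2.7
travel [0.01, 2.93, 0.62] rot [3.03, -0.02, -0.05] rows>= 2.9
travel [0.02, 3.13, 0.74] rot [3.27, -0.02, -0.05] rows>= 3.1
```

Opening is 13.4 mm, so the bar is gripped. Opening the door.

Emit:
{"method": "send_rows", "body": {
  "steps": [
    {"travel": [0,0.1,0],"rot": [0.1,0,0],"gripper": 1},
    {"travel": [0,0.23,-0.02],"rot": [0.17,0,0],"gripper": 1},
    {"travel": [0,0.47,-0.03],"rot": [0.41,0,0],"gripper": 1},
    {"travel": [0,0.7,-0.03],"rot": [0.65,0,0],"gripper": 1},
    {"travel": [0,0.94,-0.02],"rot": [0.89,0,0],"gripper": 1},
    {"travel": [0,1.17,0],"rot": [1.13,0,0],"gripper": 1},
    {"travel": [0,1.4,0.04],"rot": [1.36,0,0],"gripper": 1},
    {"travel": [0,1.63,0.09],"rot": [1.6,0,0],"gripper": 1},
    {"travel": [0,1.86,0.15],"rot": [1.84,0,0],"gripper": 1},
    {"travel": [0,2.08,0.22],"rot": [2.08,0,0],"gripper": 1},
    {"travel": [0,2.3,0.3],"rot": [2.32,0,0],"gripper": 1},
    {"travel": [0,2.52,0.4],"rot": [2.55,0,0],"gripper": 1},
    {"travel": [0,2.73,0.5],"rot": [2.79,0,0],"gripper": 1},
    {"travel": [0,2.93,0.62],"rot": [3.03,0,0],"gripper": 1},
    {"travel": [0,3.12,0.74],"rot": [3.27,0,0],"gripper": 1},
    {"travel": [0,3.12,0.74],"rot": [3.27,0,0],"gripper": 1},
    {"travel": [0,3.12,0.74],"rot": [3.27,0,0],"gripper": 1}
  ]
}}

```text
clock: 14.82
eef_pos: [0.701, 0.1912, 0.2066]
eef_rot: [[-0.213, 0.914, -0.345], [0.977, 0.2, -0.075], [0.001, -0.353, -0.936]]
force: [-32.8, -9.4, 5.7]
grip_width: 0.146
```

```bash
python3 e.py
python3 - <<'E'
from h import *
s=robot.read_state();R=s["eef_rot"];p=s["eef_pos"]
b=tos(p-R[:,2]*(B+.02));print(np.degrees(np.arctan2(b[2],-b[0])),np.hypot(b[0],b[2]))
go((p-R[:,2]*.1,R),((p-R[:,2]*.13)+[-.1,-.2,.03],Rdown(13)),tip([.588,-.2905,.14],Rdown(13)))
E
```

```text
[0.70100879 0.19122689 0.20660128] 0.14601363749667037 [-32.78340175  -9.37208484   5.72328785]
scene 82 [119.87580707 120.74512837 121.62775368] 0.21873566863500046
top 65 [120.16642799 120.78858515 122.1203543 ] 0.22071763310343342
122.78636583642664 0.21185306721776284
travel [-0.0, 0.0, -2.5] rot [0.0, 0.0, 0.0] rows>= 2.4
travel [-4.35, -3.55, -2.72] rot [-2.71, 2.67, 14.71] rows>= 12.7
travel [-11.17, -4.19, 3.99] rot [-2.71, 2.67, 14.71] rows>= 12.7
```

The door is at its end stop (e≈122°). Releasing and heading to the meter.

Emit:
{"method": "send_rows", "body": {
  "steps": [
    {"travel": [0,-0.1,0],"rot": [0,0,0],"gripper": 0},
    {"travel": [0,-0.1,0],"rot": [0,0,0],"gripper": 0},
    {"travel": [0,-0.1,0],"rot": [0,0,0],"gripper": 0},
    {"travel": [0,-0.1,0],"rot": [0,0,0],"gripper": 0},
    {"travel": [0,-0.1,-0.8],"rot": [0,0,0],"gripper": -0.5},
    {"travel": [0,-0.1,-1.7],"rot": [0,0,0],"gripper": -1},
    {"travel": [0,-0.1,-2.5],"rot": [0,0,0],"gripper": -1},
    {"travel": [-1,-1,-2.7],"rot": [-0.2,0.2,1.1],"gripper": -1},
    {"travel": [-4.35,-3.55,-2.72],"rot": [-2.71,2.67,14.71],"gripper": -1},
    {"travel": [-4.35,-3.55,-2.72],"rot": [-2.71,2.67,14.71],"gripper": -1},
    {"travel": [-4.35,-3.55,-2.72],"rot": [-2.71,2.67,14.71],"gripper": -1},
    {"travel": [-4.35,-3.55,-2.72],"rot": [-2.71,2.67,14.71],"gripper": -1},
    {"travel": [-4.35,-3.55,-2.72],"rot": [-2.71,2.67,14.71],"gripper": -1},
    {"travel": [-4.35,-3.55,-2.72],"rot": [-2.71,2.67,14.71],"gripper": -1},
    {"travel": [-6,-3.7,-1.7],"rot": [-2.71,2.67,14.71],"gripper": -1},
    {"travel": [-8,-3.9,0],"rot": [-2.71,2.67,14.71],"gripper": -1},
    {"travel": [-10,-4.1,2],"rot": [-2.71,2.67,14.71],"gripper": -1},
    {"travel": [-11.17,-4.19,3.5],"rot": [-2.71,2.67,14.71],"gripper": -1},
    {"travel": [-11.17,-4.19,3.9],"rot": [-2.71,2.67,14.71],"gripper": -1},
    {"travel": [-11.17,-4.19,3.9],"rot": [-2.71,2.67,14.71],"gripper": -1}
  ]
}}

```text
clock: 16.58
eef_pos: [0.6134, -0.1956, 0.206]
eef_rot: [[0.976, 0.218, 0.011], [0.218, -0.976, 0.001], [0.011, 0.001, -1.0]]
force: [0.2, 0.3, -0.1]
grip_width: 1.002
```

Emit:
{"method": "send_rows", "body": {
  "steps": [
    {"travel": [0,0,0],"rot": [0,0,0],"gripper": -1},
    {"travel": [0,0,0],"rot": [0,0,0],"gripper": -1}
  ]
}}

```text
clock: 16.75
eef_pos: [0.613, -0.195, 0.2055]
eef_rot: [[0.975, 0.223, 0.007], [0.223, -0.975, 0.004], [0.007, -0.002, -1.0]]
force: [-0.3, 0.4, 1.4]
grip_width: 0.998
```

Run:
```python
from h import *
s=robot.read_state();print(s["eef_pos"],s["grip_width"],s["joints"].round(2),s["force"])
go(tip([.588,-.2905,.14],Rdown(13)),tip([.588,-.2905,.006],Rdown(13)))
c=robot.capture("top");X=cloud(c);q=tos(X)
im=c["color"];hsv=cv2.cvtColor(im,cv2.COLOR_RGB2HSV)
for n,lo,hi in(("yellow",22,35),("blue",105,125)):
    k=(hsv[...,0]>lo)&(hsv[...,0]<hi)&(hsv[...,1]>140)&(q[...,2]>.045)&(q[...,2]<.09)&(abs(q[...,0])<.2)&(abs(q[...,1])<.18)
    w=q[k];print(n,len(w),np.percentile(w,[1,99],axis=0).round(3).tolist())
k=(hsv[...,0]>105)&(hsv[...,0]<125)&(hsv[...,1]>150);p=q[k];r=np.hypot(p[:,0],p[:,2]);k=(r>.205)&(r<.24)&(abs(p[:,1])<.09)&(p[:,2]>.1);print("pull",np.percentile(np.degrees(np.arctan2(p[k,2],-p[k,0])),[5,50,95]))
# meter, outside-of-gripper check
k=(hsv[...,0]<16)&(hsv[...,1]>150)&(X[...,2]>.02)&(X[...,2]<.05)&(abs(X[...,0]-.588)<.09)&(abs(X[...,1]+.29)<.08)
print(k.sum(),cv2.minAreaRect(X[k][:,:2].astype(np.float32)*1000) if k.sum()>5 else"")
save(c,"q")
```

```text
[ 0.61304321 -0.19495739  0.20551522] 0.9978043827344049 [-0.35  0.04  1.5   0.01  1.59  1.  ] [-0.31058618  0.36255043  1.40644879]
travel [-1.16, 2.19, 2.24] rot [-0.02, -0.07, -0.02] rows>= 3.2
travel [-1.18, 2.2, 5.59] rot [-0.02, -0.07, -0.02] rows>= 5.9
yellow 2657 [[-0.11, -0.162, 0.048], [0.055, 0.001, 0.076]]
blue 2770 [[-0.154, -0.07, 0.048], [0.051, 0.164, 0.076]]
pull [120.04043436 121.1290531  122.37384495]
101 ((583.6923217773438, -290.01129150390625), (127.25314331054688, 55.14421081542969), 35.274269104003906)
```

View pics/q.png

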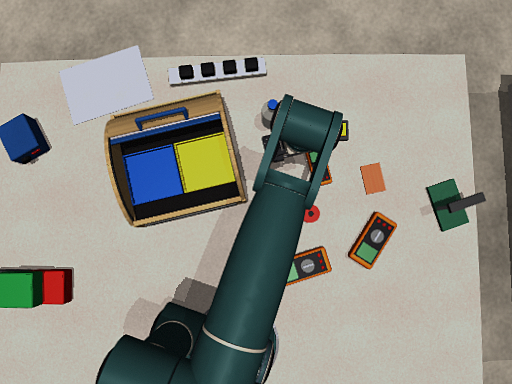

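Top view: the door is fully open, with the blue tray at (155,176) on store +y and the yellow at (206,162) on -y. The bottle is undisturbed at (270,108). Descending on the meter.

Emit:
{"method": "send_rows", "body": {
  "steps": [
    {"travel": [-0.4,0.8,0.3],"rot": [0,0,0],"gripper": -1},
    {"travel": [-0.9,1.6,1],"rot": [0,0,0],"gripper": -1},
    {"travel": [-1.17,2.2,1.8],"rot": [0,0,0],"gripper": -1},
    {"travel": [-1.17,2.2,2.6],"rot": [0,0,0],"gripper": -1},
    {"travel": [-1.17,2.2,3.4],"rot": [0,0,0],"gripper": -1},
    {"travel": [-1.17,2.2,4.1],"rot": [0,0,0],"gripper": -1},
    {"travel": [-1.17,2.2,4.7],"rot": [0,0,0],"gripper": -1},
    {"travel": [-1.17,2.2,5.1],"rot": [0,0,0],"gripper": -1},
    {"travel": [-1.17,2.2,5.4],"rot": [0,0,0],"gripper": -1},
    {"travel": [-1.17,2.2,5.5],"rot": [0,0,0],"gripper": -1}
  ]
}}

```text
clock: 17.63
eef_pos: [0.5908, -0.2889, -0.0144]
eef_rot: [[0.974, 0.227, 0.008], [0.227, -0.974, 0.003], [0.009, -0.001, -1.0]]
force: [0.2, -0.2, 1.2]
grip_width: 1.0
```

Emit:
{"method": "send_rows", "body": {
  "steps": [
    {"travel": [0,0,0],"rot": [0,0,0],"gripper": 1},
    {"travel": [0,0,0],"rot": [0,0,0],"gripper": 1},
    {"travel": [0,0,0],"rot": [0,0,0],"gripper": 1},
    {"travel": [0,0,0],"rot": [0,0,0],"gripper": 1},
    {"travel": [0,0,0],"rot": [0,0,0],"gripper": 1},
    {"travel": [0,0,0],"rot": [0,0,0],"gripper": 1},
    {"travel": [0,0,0],"rot": [0,0,0],"gripper": 1}
  ],
  "grip_force": 30
}}

```text
clock: 18.22
eef_pos: [0.5906, -0.2902, -0.0126]
eef_rot: [[0.974, 0.225, 0.01], [0.225, -0.974, 0.002], [0.01, 0.001, -1.0]]
force: [-0.4, -0.8, 6.0]
grip_width: 0.665
```

Run:
```python
from h import *
s=robot.read_state();print(s["eef_pos"],s["grip_width"]*93,s["force"])
z0=s["eef_pos"][2]
def T(x,y,z): p=tow([x,y,0]);p[2]=z;return p,Rdown()
go(T(-.032,-.068,z0+.124+.10),T(-.032,-.068,z0+.124+.004))
w=s["eef_pos"].copy();w[2]+=.28;go((w,s["eef_rot"])); print(T(-.032,-.068,0)[0])
```

```text
[ 0.59061965 -0.29020053 -0.01255284] 61.873062994532376 [-0.43990687 -0.79927755  5.97928078]
travel [2.16, -9.46, -5.58] rot [0.01, -0.1, 0.06] rows>= 10.7
travel [2.14, -9.46, -3.18] rot [0.01, -0.1, 0.06] rows>= 9.8
travel [0.07, 0.01, -7.0] rot [0.0, 0.0, 0.0] rows>= 6.7
[0.5876044  0.09765708 0.        ]
```

Gripped at 61.9 mm. Lift, cross and lower to a hover.

Emit:
{"method": "send_rows", "body": {
  "steps": [
    {"travel": [0,0,-0.5],"rot": [0,0,0],"gripper": 1},
    {"travel": [0,0,-1.4],"rot": [0,0,0],"gripper": 1},
    {"travel": [0,0,-2.4],"rot": [0,0,0],"gripper": 1},
    {"travel": [0,0,-3.4],"rot": [0,0,0],"gripper": 1},
    {"travel": [0,0,-4.4],"rot": [0,0,0],"gripper": 1},
    {"travel": [0,0,-5.4],"rot": [0,0,0],"gripper": 1},
    {"travel": [0,0,-6.4],"rot": [0,0,0],"gripper": 1},
    {"travel": [0,0,-7.2],"rot": [0,0,0],"gripper": 1},
    {"travel": [0.3,-1,-7.4],"rot": [0,0,0],"gripper": 1},
    {"travel": [0.5,-2,-7.4],"rot": [0,0,0],"gripper": 1},
    {"travel": [0.7,-3,-7.4],"rot": [0,0,0],"gripper": 1},
    {"travel": [0.9,-4,-7.4],"rot": [0,-0.1,0.06],"gripper": 1},
    {"travel": [1.1,-5,-7.4],"rot": [0,-0.1,0.06],"gripper": 1},
    {"travel": [1.4,-6,-7.4],"rot": [0,-0.1,0.06],"gripper": 1},
    {"travel": [1.6,-7,-7.4],"rot": [0,-0.1,0.06],"gripper": 1},
    {"travel": [1.8,-8,-7.4],"rot": [0,-0.1,0.06],"gripper": 1},
    {"travel": [2,-8.9,-7.4],"rot": [0,-0.1,0.06],"gripper": 1},
    {"travel": [2.16,-9.46,-7.3],"rot": [0,-0.1,0.06],"gripper": 1},
    {"travel": [2.16,-9.46,-7.3],"rot": [0,-0.1,0.06],"gripper": 1},
    {"travel": [2.16,-9.46,-7.3],"rot": [0,-0.1,0.06],"gripper": 1}
  ]
}}

```text
clock: 19.88
eef_pos: [0.5862, 0.0988, 0.2787]
eef_rot: [[0.975, 0.221, -0.003], [0.221, -0.975, 0.0], [-0.003, -0.001, -1.0]]
force: [-0.5, -0.6, -2.9]
grip_width: 0.667
```

Emit:
{"method": "send_rows", "body": {
  "steps": [
    {"travel": [0,0,0],"rot": [0,0,0],"gripper": 1}
  ]
}}

```text
clock: 19.97
eef_pos: [0.5865, 0.0973, 0.2791]
eef_rot: [[0.976, 0.219, -0.002], [0.219, -0.976, -0.0], [-0.002, -0.0, -1.0]]
force: [0.8, 0.1, -3.1]
grip_width: 0.664
```

Run:
```python
from h import *
s=robot.read_state();print(s["eef_pos"],s["grip_width"]*93,s["force"])
z0=-.0126
def T(x,y,z): p=tow([x,y,0]);p[2]=z;return p,Rdown()
go(T(-.032,-.068,z0+.124+.10),T(-.032,-.068,z0+.124+.003))
```

```text
[0.58649568 0.09728424 0.27908686] 61.71793516780781 [ 0.81797641  0.13446436 -3.0589774 ]
travel [0.03, -0.0, 1.69] rot [-0.0, 0.02, 0.01] rows>= 1.6
travel [0.04, -0.0, 4.12] rot [-0.0, 0.02, 0.01] rows>= 4.0
```

Emit:
{"method": "send_rows", "body": {
  "steps": [
    {"travel": [0,0,0.5],"rot": [0,0,0],"gripper": 1},
    {"travel": [0,0,1.2],"rot": [0,0,0],"gripper": 1},
    {"travel": [0,0,1.9],"rot": [0,0,0],"gripper": 1},
    {"travel": [0,0,2.5],"rot": [0,0,0],"gripper": 1},
    {"travel": [0,0,3],"rot": [0,0,0],"gripper": 1},
    {"travel": [0,0,3.4],"rot": [0,0,0],"gripper": 1},
    {"travel": [0,0,3.7],"rot": [0,0,0],"gripper": 1},
    {"travel": [0,0,3.9],"rot": [0,0,0],"gripper": 1},
    {"travel": [0,0,4.05],"rot": [0,0,0],"gripper": 1},
    {"travel": [0,0,4.12],"rot": [0,0,0],"gripper": 1},
    {"travel": [0,0,4.12],"rot": [0,0,0],"gripper": 1},
    {"travel": [0,0,4.12],"rot": [0,0,0],"gripper": 1}
  ]
}}

```text
clock: 20.97
eef_pos: [0.5867, 0.0976, 0.1153]
eef_rot: [[0.976, 0.219, -0.0], [0.219, -0.976, 0.0], [-0.0, -0.0, -1.0]]
force: [0.0, 0.5, -3.3]
grip_width: 0.666
```

Emit:
{"method": "send_rows", "body": {
  "steps": [
    {"travel": [0,0,0.04],"rot": [0,0,0],"gripper": 1},
    {"travel": [0,0,0.06],"rot": [0,0,0],"gripper": 1},
    {"travel": [0,0,0.06],"rot": [0,0,0],"gripper": 1}
  ]
}}

```text
clock: 21.22
eef_pos: [0.5865, 0.0978, 0.1124]
eef_rot: [[0.976, 0.219, -0.001], [0.219, -0.976, 0.0], [-0.001, -0.001, -1.0]]
force: [-0.0, -0.8, -3.7]
grip_width: 0.664
```

Emit:
{"method": "send_rows", "body": {
  "steps": [
    {"travel": [0,0,0.04],"rot": [0,0,0],"gripper": 1},
    {"travel": [0,0,0.05],"rot": [0,0,0],"gripper": 1},
    {"travel": [0,0,0.05],"rot": [0,0,0],"gripper": 1}
  ]
}}

```text
clock: 21.47
eef_pos: [0.5867, 0.0978, 0.1114]
eef_rot: [[0.976, 0.219, -0.0], [0.219, -0.976, 0.0], [0.0, -0.0, -1.0]]
force: [-3.8, 1.0, 6.6]
grip_width: 0.662
```

Touchdown at the expected height. Opening slightly (to ~76 mm) and leaving upward, then to the reel.

Emit:
{"method": "send_rows", "body": {
  "steps": [
    {"travel": [0,0,0],"rot": [0,0,0],"gripper": -0.63},
    {"travel": [0,0,0],"rot": [0,0,0],"gripper": -0.63},
    {"travel": [0,0,0],"rot": [0,0,0],"gripper": -0.63},
    {"travel": [0,0,0],"rot": [0,0,0],"gripper": -0.63},
    {"travel": [0,0,-0.3],"rot": [0,0,0],"gripper": -0.63},
    {"travel": [0,0,-1],"rot": [0,0,0],"gripper": -0.63},
    {"travel": [0,0,-2],"rot": [0,0,0],"gripper": -0.63},
    {"travel": [0,0,-3],"rot": [0,0,0],"gripper": -0.63},
    {"travel": [0,0,-4],"rot": [0,0,0],"gripper": -0.63}
  ]
}}

```text
clock: 22.22
eef_pos: [0.5862, 0.0976, 0.273]
eef_rot: [[0.976, 0.219, -0.001], [0.219, -0.976, 0.0], [-0.001, -0.001, -1.0]]
force: [1.5, 1.4, 0.3]
grip_width: 0.814
```

Run:
```python
from h import *
s=robot.read_state();print(s["eef_pos"],s["grip_width"]*93,s["force"])
def T(x,y,z): p=tow([x,y,0]);p[2]=z;return p,Rdown()
go(tip([.4275,-.256,.20],Rdown()),tip([.4275,-.256,.09],Rdown()),tip([.4275,-.256,.012],Rdown()))
```

```text
[0.58619247 0.09757904 0.27296352] 75.73722301860643 [1.48285386 1.41749387 0.30113082]
travel [-5.8, 7.76, 2.44] rot [-0.01, 0.01, 0.01] rows>= 9.6
travel [-5.8, 7.76, 5.19] rot [-0.01, 0.01, 0.01] rows>= 10.5
travel [-5.8, 7.76, 7.14] rot [-0.01, 0.01, 0.01] rows>= 11.6
```

Emit:
{"method": "send_rows", "body": {
  "steps": [
    {"travel": [-0.6,0.8,-0.2],"rot": [0,0,0],"gripper": -1},
    {"travel": [-1.2,1.6,-0.2],"rot": [0,0,0],"gripper": -1},
    {"travel": [-1.8,2.4,-0.2],"rot": [0,0,0],"gripper": -1},
    {"travel": [-2.4,3.2,-0.2],"rot": [0,0,0],"gripper": -1},
    {"travel": [-3,4,0],"rot": [0,0,0],"gripper": -1},
    {"travel": [-3.6,4.8,0.5],"rot": [0,0,0],"gripper": -1},
    {"travel": [-4.2,5.6,1],"rot": [0,0,0],"gripper": -1},
    {"travel": [-4.8,6.4,1.5],"rot": [0,0,0],"gripper": -1},
    {"travel": [-5.3,7.1,2],"rot": [0,0,0],"gripper": -1},
    {"travel": [-5.8,7.76,2.6],"rot": [0,0,0],"gripper": -1},
    {"travel": [-5.8,7.76,3.4],"rot": [0,0,0],"gripper": -1},
    {"travel": [-5.8,7.76,4.2],"rot": [0,0,0],"gripper": -1},
    {"travel": [-5.8,7.76,4.6],"rot": [0,0,0],"gripper": -1},
    {"travel": [-5.8,7.76,4.6],"rot": [0,0,0],"gripper": -1},
    {"travel": [-5.8,7.76,4.6],"rot": [0,0,0],"gripper": -1}
  ]
}}

```text
clock: 23.47
eef_pos: [0.4279, -0.256, 0.0871]
eef_rot: [[0.976, 0.219, -0.002], [0.219, -0.976, 0.0], [-0.001, -0.001, -1.0]]
force: [-0.4, 0.1, -0.1]
grip_width: 0.999
```

Run:
```python
from h import *
s=robot.read_state();print(s["eef_pos"],s["grip_width"]*93,s["force"],abs(s["joint_vel"]).max())
go(tip([.4275,-.256,.012],Rdown()))
c=robot.capture("top");X=cloud(c);q=tos(X);hsv=cv2.cvtColor(c["color"],cv2.COLOR_RGB2HSV)
k=(hsv[...,0]>6)&(hsv[...,0]<18)&(hsv[...,1]>150)&(abs(q[...,0])<.12)&(abs(q[...,1])<.17)&(q[...,2]>.06)&(q[...,2]<.11)
w=q[k];print(len(w),cv2.minAreaRect(w[:,:2].astype(np.float32)*1000),np.percentile(w[:,2],[50,95]))
```

```text
[ 0.42790142 -0.25596069  0.08705385] 92.87930641002211 [-0.35636355  0.11466833 -0.0955621 ] 0.034035320501581666
travel [-0.01, 0.0, 2.49] rot [-0.01, 0.01, 0.01] rows>= 2.4
284 ((-16.65044403076172, 39.33082580566406), (293.4579772949219, 166.179931640625), 80.03715515136719) [0.08715478 0.09235393]
```

Emit:
{"method": "send_rows", "body": {
  "steps": [
    {"travel": [0,0,0.7],"rot": [0,0,0],"gripper": -1},
    {"travel": [0,0,1.3],"rot": [0,0,0],"gripper": -1},
    {"travel": [0,0,1.8],"rot": [0,0,0],"gripper": -1},
    {"travel": [0,0,2.2],"rot": [0,0,0],"gripper": -1},
    {"travel": [0,0,2.45],"rot": [0,0,0],"gripper": -1},
    {"travel": [0,0,2.45],"rot": [0,0,0],"gripper": -1},
    {"travel": [0,0,2.45],"rot": [0,0,0],"gripper": 1},
    {"travel": [0,0,2.45],"rot": [0,0,0],"gripper": 1},
    {"travel": [0,0,2.45],"rot": [0,0,0],"gripper": 1},
    {"travel": [0,0,2.45],"rot": [0,0,0],"gripper": 1},
    {"travel": [0,0,2.45],"rot": [0,0,0],"gripper": 1},
    {"travel": [0,0,2.45],"rot": [0,0,0],"gripper": 1},
    {"travel": [0,0,2.45],"rot": [0,0,0],"gripper": 1}
  ],
  "grip_force": 30
}}

```text
clock: 24.6
eef_pos: [0.4281, -0.2563, -0.0111]
eef_rot: [[0.976, 0.219, -0.001], [0.219, -0.976, -0.001], [-0.001, 0.0, -1.0]]
force: [-0.7, -1.7, 6.1]
grip_width: 0.644
```

Run:
```python
from h import *
s=robot.read_state();print(s["eef_pos"],s["grip_width"]*93,s["force"])
z0=s["eef_pos"][2]
def T(x,y,z): p=tow([x,y,0]);p[2]=z;return p,Rdown()
go((s["eef_pos"]+[0,0,.3],s["eef_rot"]),T(-.03,.068,z0+.30),T(-.03,.068,z0+.127))
```

```text
[ 0.42810438 -0.25626892 -0.01107299] 59.9230282143884 [-0.65194713 -1.69248493  6.11206354]
travel [-0.0, 0.0, -7.5] rot [0.0, 0.0, 0.0] rows>= 7.2
travel [5.87, -11.16, -7.51] rot [0.0, 0.01, 0.01] rows>= 14.1
travel [5.88, -11.16, -3.18] rot [0.0, 0.01, 0.01] rows>= 12.5
```

Emit:
{"method": "send_rows", "body": {
  "steps": [
    {"travel": [0,0,-0.5],"rot": [0,0,0],"gripper": 1},
    {"travel": [0,0,-1.4],"rot": [0,0,0],"gripper": 1},
    {"travel": [0,0,-2.4],"rot": [0,0,0],"gripper": 1},
    {"travel": [0,0,-3.4],"rot": [0,0,0],"gripper": 1},
    {"travel": [0,0,-4.4],"rot": [0,0,0],"gripper": 1},
    {"travel": [0,0,-5.4],"rot": [0,0,0],"gripper": 1},
    {"travel": [0.2,-0.5,-6.4],"rot": [0,0,0],"gripper": 1},
    {"travel": [0.5,-1.2,-7.2],"rot": [0,0,0],"gripper": 1},
    {"travel": [1,-2,-7.5],"rot": [0,0,0],"gripper": 1},
    {"travel": [1.5,-2.9,-7.5],"rot": [0,0,0],"gripper": 1},
    {"travel": [2,-3.8,-7.5],"rot": [0,0,0],"gripper": 1},
    {"travel": [2.5,-4.7,-7.5],"rot": [0,0,0],"gripper": 1},
    {"travel": [3,-5.6,-7.5],"rot": [0,0,0],"gripper": 1},
    {"travel": [3.4,-6.5,-7.5],"rot": [0,0,0],"gripper": 1},
    {"travel": [3.9,-7.4,-7.5],"rot": [0,0,0],"gripper": 1},
    {"travel": [4.4,-8.3,-7.5],"rot": [0,0,0],"gripper": 1},
    {"travel": [4.9,-9.2,-7.5],"rot": [0,0,0],"gripper": 1},
    {"travel": [5.3,-10.1,-7.5],"rot": [0,0,0],"gripper": 1},
    {"travel": [5.7,-10.8,-7.5],"rot": [0,0,0],"gripper": 1},
    {"travel": [5.87,-11.16,-7.5],"rot": [0,0,0],"gripper": 1}
  ]
}}

```text
clock: 26.27
eef_pos: [0.5597, 0.2344, 0.2868]
eef_rot: [[0.975, 0.221, -0.004], [0.221, -0.975, 0.0], [-0.003, -0.001, -1.0]]
force: [-0.1, 0.5, -2.9]
grip_width: 0.639
```

Emit:
{"method": "send_rows", "body": {
  "steps": [
    {"travel": [0,0,0],"rot": [0,0,0],"gripper": 1},
    {"travel": [0,0,0],"rot": [0,0,0],"gripper": 1}
  ]
}}

```text
clock: 26.43
eef_pos: [0.5594, 0.2313, 0.2873]
eef_rot: [[0.976, 0.22, -0.003], [0.22, -0.976, -0.0], [-0.003, -0.0, -1.0]]
force: [-0.3, -1.2, -3.4]
grip_width: 0.641
```

Run:
```python
from h import *
s=robot.read_state();print(s["eef_pos"],s["grip_width"]*93,s["force"])
z0=-.0111
def T(x,y,z): p=tow([x,y,0]);p[2]=z;return p,Rdown()
go(T(-.03,.068,z0+.30),T(-.03,.068,z0+.127))
```

```text
[0.55942181 0.23132967 0.28731065] 59.573793923416986 [-0.29286678 -1.18624092 -3.41146684]
travel [0.01, 0.02, -0.04] rot [-0.0, 0.03, 0.02] rows>= 0.0
travel [0.02, 0.02, 4.29] rot [-0.0, 0.03, 0.02] rows>= 4.1
```

Emit:
{"method": "send_rows", "body": {
  "steps": [
    {"travel": [0,0,0.5],"rot": [0,0,0],"gripper": 1},
    {"travel": [0,0,1.2],"rot": [0,0,0],"gripper": 1},
    {"travel": [0,0,1.9],"rot": [0,0,0],"gripper": 1},
    {"travel": [0,0,2.6],"rot": [0,0,0],"gripper": 1},
    {"travel": [0,0,3.2],"rot": [0,0,0],"gripper": 1},
    {"travel": [0,0,3.6],"rot": [0,0,0],"gripper": 1},
    {"travel": [0,0,3.9],"rot": [0,0,0],"gripper": 1},
    {"travel": [0,0,4.1],"rot": [0,0,0],"gripper": 1},
    {"travel": [0,0,4.22],"rot": [0,0,0],"gripper": 1},
    {"travel": [0,0,4.3],"rot": [0,0,0],"gripper": 1},
    {"travel": [0,0,4.3],"rot": [0,0,0],"gripper": 1},
    {"travel": [0,0,4.3],"rot": [0,0,0],"gripper": 1}
  ]
}}

```text
clock: 27.43
eef_pos: [0.5597, 0.231, 0.1171]
eef_rot: [[0.976, 0.219, -0.0], [0.219, -0.976, 0.001], [-0.0, -0.001, -1.0]]
force: [-0.4, 0.1, -3.1]
grip_width: 0.644
```

Emit:
{"method": "send_rows", "body": {
  "steps": [
    {"travel": [0,0,0.04],"rot": [0,0,0],"gripper": 1},
    {"travel": [0,0,0.06],"rot": [0,0,0],"gripper": 1},
    {"travel": [0,0,0.06],"rot": [0,0,0],"gripper": 1}
  ]
}}

```text
clock: 27.68
eef_pos: [0.5595, 0.2311, 0.114]
eef_rot: [[0.976, 0.219, -0.001], [0.219, -0.976, 0.0], [-0.001, -0.001, -1.0]]
force: [0.3, -0.7, -3.1]
grip_width: 0.639
```

Emit:
{"method": "send_rows", "body": {
  "steps": [
    {"travel": [0,0,0.04],"rot": [0,0,0],"gripper": 1},
    {"travel": [0,0,0.06],"rot": [0,0,0],"gripper": 1},
    {"travel": [0,0,0.06],"rot": [0,0,0],"gripper": 1}
  ]
}}

```text
clock: 27.93
eef_pos: [0.5596, 0.2312, 0.1129]
eef_rot: [[0.976, 0.219, -0.0], [0.219, -0.976, 0.001], [-0.0, -0.001, -1.0]]
force: [-4.9, -1.4, 9.0]
grip_width: 0.642
```

Touchdown. Release to ~75 mm and lift.

Emit:
{"method": "send_rows", "body": {
  "steps": [
    {"travel": [0,0,0],"rot": [0,0,0],"gripper": -0.6},
    {"travel": [0,0,0],"rot": [0,0,0],"gripper": -0.6},
    {"travel": [0,0,0],"rot": [0,0,0],"gripper": -0.6},
    {"travel": [0,0,0],"rot": [0,0,0],"gripper": -0.6},
    {"travel": [0,0,-0.4],"rot": [0,0,0],"gripper": -0.6},
    {"travel": [0,0,-1.2],"rot": [0,0,0],"gripper": -0.6},
    {"travel": [0,0,-2.2],"rot": [0,0,0],"gripper": -0.6},
    {"travel": [0,0,-3.2],"rot": [0,0,0],"gripper": -0.6},
    {"travel": [0,0,-4.2],"rot": [0,0,0],"gripper": -0.6},
    {"travel": [0,0,-5.2],"rot": [0,0,0],"gripper": -0.6},
    {"travel": [0,0,-5.6],"rot": [0,0,0],"gripper": -0.6},
    {"travel": [-2.5,0,-5.6],"rot": [0,0,0],"gripper": -0.6},
    {"travel": [-2.5,0,-5.6],"rot": [0,0,0],"gripper": -0.6},
    {"travel": [-2.5,0,-5.6],"rot": [0,0,0],"gripper": -0.6}
  ]
}}

```text
clock: 29.1
eef_pos: [0.4595, 0.2085, 0.3362]
eef_rot: [[0.976, 0.219, -0.001], [0.219, -0.976, 0.001], [-0.001, -0.001, -1.0]]
force: [0.1, 0.5, 0.1]
grip_width: 0.799
```

Run:
```python
from h import *
s=robot.read_state();print(s["eef_pos"],s["grip_width"]*93,s["force"])
go(grab(122.3,-20,back=.12),grab(122.3,-20))
a=robot.capture("scene");b=robot.capture("top")
h=np.hstack([cv2.resize(a["color"][90:330,40:260],(390,425)),cv2.resize(b["color"][85:235,95:255],(400,425))]);cv2.imwrite("pics/r.png",h[...,::-1])
```

```text
[0.45945157 0.20848551 0.33622685] 74.33197316337053 [0.1127709  0.4838421  0.05329212]
travel [6.87, 1.71, 0.26] rot [2.61, -2.62, -14.83] rows>= 12.8
travel [5.85, 1.71, 3.08] rot [2.61, -2.62, -14.83] rows>= 12.8
```

View pics/r.png

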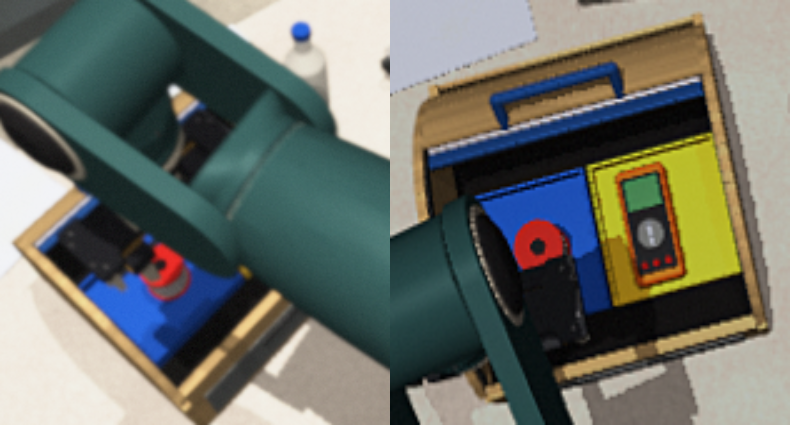

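Both items are in place: the reel stands in the blue tray at (540,243) and the meter lies face up in the yellow tray at (651,230). Now closing the door.

Emit:
{"method": "send_rows", "body": {
  "steps": [
    {"travel": [0.5,0.2,-1],"rot": [0.2,-0.2,-1.1],"gripper": 0},
    {"travel": [1,0.4,-1],"rot": [0.4,-0.4,-2.2],"gripper": 0},
    {"travel": [1.5,0.5,-1],"rot": [0.6,-0.6,-3.3],"gripper": 0},
    {"travel": [2,0.6,-1],"rot": [0.8,-0.8,-4.4],"gripper": 0},
    {"travel": [2.5,0.7,-1],"rot": [1,-1,-5.5],"gripper": 0},
    {"travel": [3,0.8,-1],"rot": [1.1,-1.1,-6.6],"gripper": 0},
    {"travel": [3.5,0.9,-1],"rot": [1.3,-1.3,-7.7],"gripper": 0},
    {"travel": [4,1,-1],"rot": [1.5,-1.5,-8.8],"gripper": 0},
    {"travel": [4.5,1.1,-0.9],"rot": [1.7,-1.7,-9.9],"gripper": 0},
    {"travel": [5,1.2,-0.6],"rot": [1.9,-1.9,-11],"gripper": 0},
    {"travel": [5.5,1.4,-0.3],"rot": [2.1,-2.1,-12.1],"gripper": 0},
    {"travel": [6,1.5,0],"rot": [2.3,-2.3,-13.2],"gripper": 0},
    {"travel": [6.5,1.6,0.1],"rot": [2.5,-2.5,-14.2],"gripper": 0},
    {"travel": [6.87,1.71,0.26],"rot": [2.61,-2.62,-14.83],"gripper": 0},
    {"travel": [6.87,1.71,0.26],"rot": [2.61,-2.62,-14.83],"gripper": 0},
    {"travel": [6.87,1.71,0.26],"rot": [2.61,-2.62,-14.83],"gripper": 0},
    {"travel": [6.87,1.71,0.26],"rot": [2.61,-2.62,-14.83],"gripper": 0}
  ]
}}

```text
clock: 30.62
eef_pos: [0.7452, 0.2025, 0.3247]
eef_rot: [[-0.217, 0.917, -0.335], [0.976, 0.203, -0.075], [-0.0, -0.343, -0.939]]
force: [0.1, -0.5, 0.5]
grip_width: 0.499
```

```bash
python3 e.py
python3 - <<'E'
from h import *
go(grab(122.3,-20,back=.12),grab(122.3,-20))
E
```

```text
[0.74519443 0.20248544 0.32472856] 0.4988960396463627 [ 0.1283265  -0.53111507  0.54122686]
scene 124 [119.98823195 120.75794409 121.63320498] 0.2194552137066237
top 88 [119.85588435 121.03450173 122.24665343] 0.22030544361514143
travel [0.0, -0.04, 0.04] rot [0.01, 0.0, -0.01] rows>= 0.1
travel [0.0, -0.04, 3.04] rot [0.01, 0.0, -0.01] rows>= 2.9
```

Emit:
{"method": "send_rows", "body": {
  "steps": [
    {"travel": [0,-0.04,0.6],"rot": [0,0,0],"gripper": 0},
    {"travel": [0,-0.04,1.3],"rot": [0,0,0],"gripper": 0},
    {"travel": [0,-0.04,2],"rot": [0,0,0],"gripper": 0},
    {"travel": [0,-0.04,2.5],"rot": [0,0,0],"gripper": 0},
    {"travel": [0,-0.04,2.85],"rot": [0,0,0],"gripper": 0},
    {"travel": [0,-0.04,3],"rot": [0,0,0],"gripper": 0},
    {"travel": [0,-0.04,3],"rot": [0,0,0],"gripper": 0}
  ]
}}

```text
clock: 31.3
eef_pos: [0.7027, 0.193, 0.2129]
eef_rot: [[-0.218, 0.917, -0.335], [0.976, 0.205, -0.075], [-0.0, -0.343, -0.939]]
force: [-0.5, 1.0, -0.3]
grip_width: 0.505
```

Emit:
{"method": "send_rows", "body": {
  "steps": [
    {"travel": [0,0,0],"rot": [0,0,0],"gripper": 1},
    {"travel": [0,0,0],"rot": [0,0,0],"gripper": 1},
    {"travel": [0,0,0],"rot": [0,0,0],"gripper": 1},
    {"travel": [0,0,0],"rot": [0,0,0],"gripper": 1},
    {"travel": [0,0,0],"rot": [0,0,0],"gripper": 1},
    {"travel": [0,0,0],"rot": [0,0,0],"gripper": 1},
    {"travel": [0,0,0],"rot": [0,0,0],"gripper": 1}
  ],
  "grip_force": 25
}}

```text
clock: 31.88
eef_pos: [0.7033, 0.193, 0.213]
eef_rot: [[-0.218, 0.916, -0.336], [0.976, 0.205, -0.075], [-0.0, -0.344, -0.939]]
force: [-4.9, -1.5, 2.8]
grip_width: 0.145
```

Run:
```python
from h import *
s=robot.read_state();p,R=grab(122.3,-20);off=s["eef_pos"]-p;print(s["eef_pos"],s["grip_width"]*93,s["force"],off)
for n in range(1,20):
    p,R=grab(122.3-50*n/19,-20+28*n/19);go((p+off,R))
```

```text
[0.70326498 0.1930269  0.21302876] 13.453753504177259 [-4.87297197 -1.5372687   2.75780317] [ 5.89272478e-04 -2.97329370e-05  3.89602723e-04]
travel [0.0, -0.22, -0.05] rot [-0.27, 0.0, 0.0] rows>= 0.2
travel [0.0, -0.44, -0.08] rot [-0.51, 0.0, 0.0] rows>= 0.4
travel [0.0, -0.66, -0.11] rot [-0.76, 0.0, 0.0] rows>= 0.6
travel [0.0, -0.88, -0.13] rot [-1.0, 0.0, 0.0] rows>= 0.9
travel [0.0, -1.1, -0.13] rot [-1.25, 0.0, 0.0] rows>= 1.1
travel [0.0, -1.32, -0.12] rot [-1.49, 0.0, 0.0] rows>= 1.3
travel [0.0, -1.54, -0.11] rot [-1.74, 0.0, 0.0] rows>= 1.5
travel [0.0, -1.76, -0.08] rot [-1.99, 0.0, 0.0] rows>= 1.7
travel [0.0, -1.98, -0.04] rot [-2.23, 0.0, 0.0] rows>= 1.9
travel [0.0, -2.19, 0.01] rot [-2.48, 0.0, 0.0] rows>= 2.1
travel [0.0, -2.41, 0.06] rot [-2.72, 0.0, 0.0] rows>= 2.3
travel [0.0, -2.62, 0.13] rot [-2.97, 0.0, 0.0] rows>= 2.5
travel [0.0, -2.82, 0.21] rot [-3.21, 0.0, 0.0] rows>= 2.7
travel [0.0, -3.03, 0.3] rot [-3.46, 0.0, 0.0] rows>= 2.9
travel [0.0, -3.22, 0.4] rot [-3.7, 0.0, 0.0] rows>= 3.1
travel [0.0, -3.42, 0.51] rot [-3.95, 0.0, 0.0] rows>= 3.3
travel [0.0, -3.6, 0.63] rot [-4.2, 0.0, 0.0] rows>= 3.5
travel [0.0, -3.79, 0.75] rot [-4.44, 0.0, 0.0] rows>= 3.7
travel [0.0, -3.96, 0.89] rot [-4.69, 0.0, 0.0] rows>= 3.9
```

Gripped (13.5 mm). Closing, first part.

Emit:
{"method": "send_rows", "body": {
  "steps": [
    {"travel": [0,-0.1,-0.02],"rot": [-0.12,0,0],"gripper": 1},
    {"travel": [0,-0.22,-0.05],"rot": [-0.27,0,0],"gripper": 1},
    {"travel": [0,-0.44,-0.08],"rot": [-0.51,0,0],"gripper": 1},
    {"travel": [0,-0.66,-0.11],"rot": [-0.76,0,0],"gripper": 1},
    {"travel": [0,-0.88,-0.13],"rot": [-1,0,0],"gripper": 1},
    {"travel": [0,-1.1,-0.13],"rot": [-1.25,0,0],"gripper": 1},
    {"travel": [0,-1.32,-0.12],"rot": [-1.49,0,0],"gripper": 1},
    {"travel": [0,-1.54,-0.11],"rot": [-1.74,0,0],"gripper": 1},
    {"travel": [0,-1.76,-0.08],"rot": [-1.99,0,0],"gripper": 1},
    {"travel": [0,-1.98,-0.04],"rot": [-2.23,0,0],"gripper": 1},
    {"travel": [0,-2.19,0.01],"rot": [-2.48,0,0],"gripper": 1},
    {"travel": [0,-2.41,0.06],"rot": [-2.72,0,0],"gripper": 1},
    {"travel": [0,-2.62,0.13],"rot": [-2.97,0,0],"gripper": 1},
    {"travel": [0,-2.82,0.21],"rot": [-3.21,0,0],"gripper": 1},
    {"travel": [0,-3.03,0.3],"rot": [-3.46,0,0],"gripper": 1},
    {"travel": [0,-3.22,0.4],"rot": [-3.7,0,0],"gripper": 1},
    {"travel": [0,-3.42,0.51],"rot": [-3.95,0,0],"gripper": 1},
    {"travel": [0,-3.6,0.63],"rot": [-4.2,0,0],"gripper": 1},
    {"travel": [0,-3.79,0.75],"rot": [-4.44,0,0],"gripper": 1},
    {"travel": [0,-3.96,0.89],"rot": [-4.69,0,0],"gripper": 1}
  ]
}}

```text
clock: 33.55
eef_pos: [0.547, 0.1584, 0.2354]
eef_rot: [[-0.219, 0.965, 0.142], [0.976, 0.216, 0.032], [0.0, 0.146, -0.989]]
force: [2.3, 3.1, 10.2]
grip_width: 0.143
```

Run:
```python
from h import *
s=robot.read_state();R=s["eef_rot"];b=tos(s["eef_pos"]-R[:,2]*(B+.019))
e0=np.degrees(np.arctan2(b[2],-b[0]));r=np.hypot(b[0],b[2]);t0=np.degrees(np.arctan2(R[:,2]@S[:,0],-R[2,2]))
print(s["grip_width"]*93,s["force"],e0,r,t0)
p,_=grab(e0,t0);off=s["eef_pos"]-p;print(off)
for n in range(1,15):
    p,R=grab(e0+(40.4-e0)*n/14,t0+(26-t0)*n/14);go((p+off*(1-n/14),R))
```

```text
13.29257808755271 [ 2.28790941  3.13631635 10.23080938] 72.74699940716258 0.2181368376618279 8.38443326424153
[-3.48802081e-04  1.47808425e-05  1.08569155e-03]
travel [-0.0, -0.19, 0.04] rot [-0.21, -0.01, 0.0] rows>= 0.2
travel [-0.0, -0.38, 0.09] rot [-0.42, -0.01, 0.0] rows>= 0.4
travel [-0.0, -0.57, 0.14] rot [-0.63, -0.01, 0.0] rows>= 0.6
travel [-0.0, -0.75, 0.21] rot [-0.84, -0.01, 0.0] rows>= 0.8
travel [-0.0, -0.94, 0.28] rot [-1.05, -0.01, 0.0] rows>= 0.9
travel [-0.0, -1.12, 0.36] rot [-1.26, -0.01, 0.0] rows>= 1.1
travel [-0.0, -1.29, 0.45] rot [-1.47, -0.01, 0.0] rows>= 1.3
travel [-0.0, -1.46, 0.54] rot [-1.68, -0.01, 0.0] rows>= 1.5
travel [-0.0, -1.63, 0.64] rot [-1.89, -0.01, 0.0] rows>= 1.7
travel [-0.0, -1.8, 0.75] rot [-2.1, -0.01, 0.0] rows>= 1.9
travel [-0.0, -1.96, 0.87] rot [-2.31, -0.01, 0.0] rows>= 2.1
travel [-0.0, -2.11, 0.99] rot [-2.52, -0.01, 0.0] rows>= 2.2
travel [-0.0, -2.26, 1.12] rot [-2.73, -0.01, 0.0] rows>= 2.4
travel [-0.0, -2.41, 1.26] rot [-2.94, -0.01, 0.0] rows>= 2.6
```

Emit:
{"method": "send_rows", "body": {
  "steps": [
    {"travel": [0,-0.19,0.04],"rot": [-0.21,0,0],"gripper": 1},
    {"travel": [0,-0.38,0.09],"rot": [-0.42,0,0],"gripper": 1},
    {"travel": [0,-0.57,0.14],"rot": [-0.63,0,0],"gripper": 1},
    {"travel": [0,-0.75,0.21],"rot": [-0.84,0,0],"gripper": 1},
    {"travel": [0,-0.94,0.28],"rot": [-1.05,0,0],"gripper": 1},
    {"travel": [0,-1.12,0.36],"rot": [-1.26,0,0],"gripper": 1},
    {"travel": [0,-1.29,0.45],"rot": [-1.47,0,0],"gripper": 1},
    {"travel": [0,-1.46,0.54],"rot": [-1.68,0,0],"gripper": 1},
    {"travel": [0,-1.63,0.64],"rot": [-1.89,0,0],"gripper": 1},
    {"travel": [0,-1.8,0.75],"rot": [-2.1,0,0],"gripper": 1},
    {"travel": [0,-1.96,0.87],"rot": [-2.31,0,0],"gripper": 1},
    {"travel": [0,-2.11,0.99],"rot": [-2.52,0,0],"gripper": 1},
    {"travel": [0,-2.26,1.12],"rot": [-2.73,0,0],"gripper": 1},
    {"travel": [0,-2.41,1.26],"rot": [-2.94,0,0],"gripper": 1},
    {"travel": [0,-2.41,1.26],"rot": [-2.94,0,0],"gripper": 1}
  ]
}}

```text
clock: 34.8
eef_pos: [0.4629, 0.1395, 0.1738]
eef_rot: [[-0.219, 0.873, 0.436], [0.976, 0.195, 0.098], [0.001, 0.447, -0.895]]
force: [32.5, 10.4, 0.8]
grip_width: 0.138
```

```bash
python3 - <<'E'
from h import *
s=robot.read_state();R=s["eef_rot"];b=tos(s["eef_pos"]-R[:,2]*(B+.019))
e0=np.degrees(np.arctan2(b[2],-b[0]));r=np.hypot(b[0],b[2]);t0=np.degrees(np.arctan2(R[:,2]@S[:,0],-R[2,2]))
print(s["grip_width"]*93,s["force"],e0,r,t0)
f=s["force"]@S;t=np.array([-np.sin(np.radians(e0)),0,-np.cos(np.radians(e0))]);print("force along closing",f@t)
go(grab(40,t0),grab(39.5,t0))
E
python3 e.py
```

```text
12.788983747388267 [32.52404594 10.42009918  0.77930101] 41.023594289593824 0.21729438931442038 26.521181362495792
force along closing -22.91358863972558
travel [-0.0, -0.09, 0.04] rot [0.0, -0.01, 0.0] rows>= 0.1
travel [-0.0, -0.13, 0.06] rot [0.0, -0.01, 0.0] rows>= 0.1
[0.46290959 0.13953626 0.17379249] 0.13751595427299212 [32.52404594 10.42009918  0.77930101]
scene 172 [40.20560923 42.03628539 43.10375639] 0.22099293093873995
top 125 [41.32369596 42.41489364 43.54784115] 0.22077282616522087
```

The pull is at e≈41.0° with 23 N of resistance, above the 3–8 N needed to move the door, so it is against the shut stop. Releasing and retreating.

Emit:
{"method": "send_rows", "body": {
  "steps": [
    {"travel": [0,0,0],"rot": [0,0,0],"gripper": 0.2},
    {"travel": [0,0,0],"rot": [0,0,0],"gripper": 0.2},
    {"travel": [0,0,0],"rot": [0,0,0],"gripper": 0.2},
    {"travel": [0,0,0],"rot": [0,0,0],"gripper": 0.2},
    {"travel": [0,0,0],"rot": [0,0,0],"gripper": 0.2},
    {"travel": [0,0,-0.5],"rot": [0,0,0],"gripper": 0.2},
    {"travel": [0,0,-1.2],"rot": [0,0,0],"gripper": 0.2},
    {"travel": [0,0,-2],"rot": [0,0,0],"gripper": 0.2},
    {"travel": [0,0,-3],"rot": [0,0,0],"gripper": 0.2},
    {"travel": [-2,0,-4],"rot": [0,0,0],"gripper": 0.2},
    {"travel": [-4,0,-4.5],"rot": [0,0,0],"gripper": 0.2},
    {"travel": [-6,0,-4.5],"rot": [0,0,0],"gripper": 0.2},
    {"travel": [-8,0,-4.5],"rot": [0,0,0],"gripper": 0.2},
    {"travel": [-8,0,-4.5],"rot": [0,0,0],"gripper": 0.2},
    {"travel": [-8,0,-4.5],"rot": [0,0,0],"gripper": 0.2},
    {"travel": [-8,0,-4.5],"rot": [0,0,0],"gripper": 0.2}
  ]
}}

```text
clock: 36.23
eef_pos: [0.4407, -0.1122, 0.3237]
eef_rot: [[-0.219, 0.879, 0.425], [0.976, 0.197, 0.094], [-0.001, 0.435, -0.9]]
force: [1.8, 1.3, -1.0]
grip_width: 0.4
```

```bash
python3 e.py
python3 - <<'E'
from h import *
c=robot.capture("top");X=cloud(c);q=tos(X)
b=robot.capture("scene")
h=np.hstack([cv2.resize(b["color"][90:330,40:260],(390,425)),cv2.resize(c["color"][60:310,90:500],(410,425))]);cv2.imwrite("pics/s.png",h[...,::-1])
E
```

```text
[ 0.44070077 -0.11216501  0.32365967] 0.40019833898740176 [ 1.83593045  1.30985384 -0.96265221]
scene 456 [39.94502785 41.93221617 43.0941594 ] 0.22141497182665884
top 229 [41.26901237 42.47714274 43.40470378] 0.22098726132272514
```

View pics/s.png

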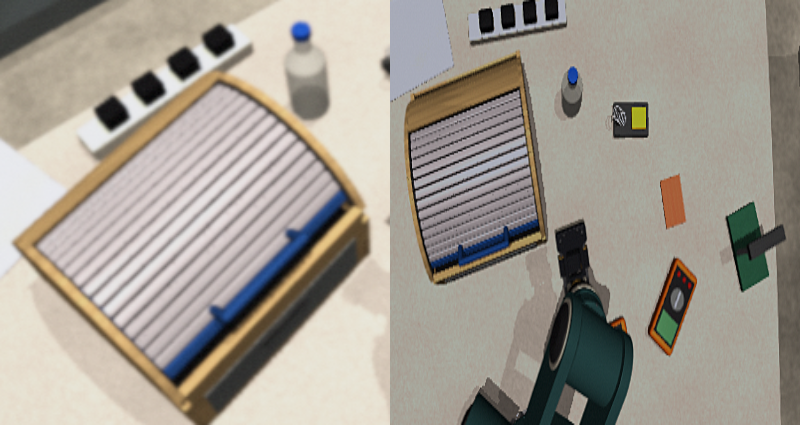

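The final view shows the door shut: the pull is low at the front panel, around (265,265) in the left view. The bottle, board and stand look unmoved, and the arm is clear. Handing in.

```bash
python3 -c "
from h import *
print(robot.job_done())"
```

```text
the job is handed in; nothing more can be done
None
```

I opened the door to its stop, set the meter in the yellow tray and the reel in the blue tray, rolled the door shut, and handed the job in at about 36 s. The hand-in gives no verdict.

- **Door attempts:** The first attempts to grip the pull failed. One slipped off and one only dragged the door part way. Probing the pull bar showed the real fingertips end about 24 mm short of the reported TCP; with that corrected, both the opening and the closing grips held.
- **Placement:** Both items touched down at the expected height before I let go. A picture taken before closing shows the meter face up in the yellow tray and the reel standing in the blue one. I did not measure their final offsets in the trays, and they were out of sight once the door was shut.
- **Door shut:** The gripper position put the pull at 41.0°, which is fully shut, with 23 N resisting against the stop. The cameras read about 42° (0.02 rad), because they mostly see the top of the bar; both are inside the 0.04 rad limit.
- **Bystanders:** The bottle, board and iron stand look unmoved in the last picture (judged by eye), and the arm is clear of everything.

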